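# Refit a sprung roller in the roller track

### The arm

A 6-joint arm with a two-finger parallel gripper is mounted at the origin on a cart in front of the work surface, level with it; the furniture and walls round the work are solid. World frame = base frame: x ahead of the robot, y to its left, z up, the work surface at z = 0. Lengths are in m, angles in degrees, forces in N, time in s.
With the tool pointing down it reaches from about 0.375 to 0.9 m from the base axis. Payload 3.1 kg.
Tool frame: the origin (TCP) lies midway between the tips of the shut fingers; the grasp point (between the pads) lies 19 mm behind it; z points along the fingers, y is the direction in which the jaws open and shut (so a half turn about z gives the same grasp; the last joint's range is limited). The gripper opens to 87 mm and grips with 3 to 60 N. Pads are 19 mm wide; open, the fingers measure 117 mm over their backs; the gripper's body (75 mm by 190 mm) begins 51 mm behind the grasp point.
Start: joints at [54.861, 30.224, 82.088, -0, 67.689, -10.227], TCP at [0.263, 0.567, 0.223] pointing down, gripper open.
Joint ranges: [-176.69, 176.69], [-43.24, 126.21], [12.49, 139.97], [-82, 262], [0, 151.66], [-163.58, 163.58]. Speed limits (degrees/s): [159.86, 159.86, 180, 180, 180, 180].

### API

Orientations are given as a 3x3 rotation matrix whose columns are the frame's x, y, z axes.
In Python, from rig import status, vision, bot, models gives the robot as it stands.
- The arm moves only by the tool send_rows, never from a script. Its argument "moves" is a list of rows, each a list of 7 numbers: the shift along the tool's x, y, z in units of 25 mm (1.0 is 25 mm), then the turn, a rotation vector about the tool's x, y, z in units of 10 degrees (1.0 is 10 degrees), then the closure, from -1 (fully open) to 1 (shut), so that 0 is half open. In form: [[dx, dy, dz, rx, ry, rz, hand], ...]. A call has 1 to 12 rows; each row shifts and turns the commanded pose from where the row before left it, along the tool's axes as they then stand; what a row does not reach is not made up. A row lasts 1/8 s, in which the tool goes at most 62.5 mm and 10.7 degrees, less where a joint would pass 70% of its speed; a pose out of reach is approached as far as the arm can. A call is refused whole if a number of a shift passes 1 or a number of a turn 1, either way. A call with a gripper value outside its range is refused whole. The fingers move at their own pace and stop on an object; the grip force is fixed at half the most. Time passes only in rows, so rows that do not move let the fingers close. It gives the time, the measured TCP pose, the force and the opening at its end, in the units of the state.
- status.read_state(): the state, without advancing time (a new reading comes with each control period).
- vision.capture(name): name is "scene" or "top" or "wrist"; returns a dict with "img" (384x512x3 uint8, red, green, blue), "depth" (384x512 float32, m along the optical axis (not along the pixel's ray), 0 where there is no reading), "fx", "fy", "cx", "cy" (pixels), "pose" (4x4, takes a point from camera to world coordinates); the wrist camera has in their place "hand_eye" (4x4, takes a point from camera to tool coordinates, whose origin is the TCP and whose axes are the flange's). Camera axes: x right, y up, looking along -z (the intrinsics and any distortion apply to the point x, -y, -z); pixel columns grow to the right and rows downward; lengths in m; the calibration is good to about 2 mm. The wrist camera is an equidistant fisheye: a pixel r from the principal point sees the ray r / f radians off the axis. A picture is of the moment at which its call begins: read the wrist's pose just before it.
- bot.hand_in(): hands the job in, once; it reports no verdict.
Trained networks look in the newest picture that a camera, given by its name, has taken for a name from the list of things; names that differ only in an ending like _2 or _b are one class to them, and where a whole thing is asked for, a point or a joint stands for the part that bears it (a point fixed in the world has none). Each returns a list of dicts, best first, with "confidence" (0 to 1); they miss things now and then, are a little off and sometimes report something else, mostly with a low value. They report only what shows in the picture. A call takes as long as a camera call.
- models.masks_of(camera, name): "mask" (384x512 bool, what is visible of it) and "extent" ([left, top, right, bottom] in pixels, round what is visible of it).
- models.landmark_of(camera, name): "point" ([column, row] in pixels: a listed point, or the origin of a listed thing).
The state is a dict: "time_s": time; "joint_positions": joint angles; "qvel": joint speeds; "tau": joint torques, N m; "position": TCP position; "tcp_rot": TCP orientation; "force": force on the tool from outside, world axes, zero at the start; "moment": the same for the moment, N m; "opening": opening from 0.0 (shut) to 1.0 (fully open).
Only numpy, scipy, OpenCV 4.12 (cv2) and the standard library are available. Lean on these libraries where they do the work, as an engineer would, in place of code of your own. Each camera call takes 0.05 s, during which the arm holds its last target.

### The job

One roller is out of the short roller track on the bench. Put it back in the empty middle place: enter its sprung nose in the cup of one rail, push the roller against the spring until its other end comes down inside the opposite rail, then let the spring out under control so that both axle ends sit fully home in their cups and let go. The rails are not bolted on quite square, so feel for the cups with a light hand: keep the push on the track under about 3 kg in all, do not press the spring solid, and do not let the roller snap across.

Things in the scene. Friction and masses are not known exactly. Their poses are not given: they have to be found in the camera images.
- gap (a point): Middle of the track's empty place, at the axle height of 60 mm above the bench. x runs level across the track from near to far rail, y along the rails, z up. Rails: upright webs 4 mm thick, inner faces nominally at x = -70.5 (near) and +70.5 mm (far), tops 13.5 mm above this point, each with a cup at this height, nominally at y = 0. Fitted rollers lie at y = -76 and +76 mm, 36 mm thick
- track: The fixed roller track with both rails and cups (191 x 245 mm, 78 mm high); origin on the bench under point gap, same axes. Cups: black, blind, opening inward; bore 12 mm diameter, edge broken to 13.4 mm, bottom 6 mm behind the rail's face. Each rail is bolted through slots: it and its cup stand up to 5 mm aside in y and 1 mm in x, each its own way (height true); not measured, to be felt
- roller_center (a point): Centre, on the axis, of the loose roller: steel tube 36 mm diameter, 100 mm long, lying on the bench, about 0.33 kg. Its x axis is the roller's axis, towards the sprung end; it may have rolled about it. Sprung end: boss 18 mm diameter, 6 mm long, from which the sliding 10 mm nose comes. Fixed end: boss 20 mm diameter, 6 mm long, then a rigid 10 mm stub 18 mm long. 157 mm overall when free
- roller: The same loose roller with its nose; origin 18 mm off the axis, x axis as for point roller_center
- nose_tip (a point): Tip of the sprung nose, a 10 mm pin with its end tapered to 8.4 mm over 1.3 mm; 83 mm from the roller's centre when free. It goes in 16 mm, then is solid; the spring starts at 4 N and adds 0.7 N per mm. Fitted, it stays pushed in 2 to 6 mm; for the stub to come down inside the opposite rail it must be pushed in 8 to 12 mm plus some clearance
- stub_tip (a point): Tip of the rigid stub at the other end (same pin and taper), 74 mm from the roller's centre

How it is judged (in metres and radians):
On the way, in this order (a step that is already met when the one before it is completed fails the run):
1. the roller is lifted from the bench to above the height of the rails (height (world z) of roller_center above 0.075 m), for 0.1 s.
2. over the empty place, the sprung nose is pushed in by 7 mm or more (distance between nose_tip and roller_center below 0.076 m and distance between roller_center and gap below 0.05 m), for 0.05 s.
At the end, for the whole second after the job is handed in: The roller hangs in the middle place, either way round: centre within 3 mm of axle height and 7 mm along the rails, axis within 0.1 rad of the track's x axis, each axle end in its cup with its tip more than 73.5 mm out from the gap's middle across the track (home is 75.5 to 77.5 mm), at rest (z of roller_center in the frame of gap between -0.003 and 0.003 m and y of roller_center in the frame of gap between -0.007 and 0.007 m and angle between the x axis of roller_center and the x axis of gap, either way round below 0.1 rad and ((x of stub_tip in the frame of gap below -0.0735 m and x of nose_tip in the frame of gap above 0.0735 m) or (x of nose_tip in the frame of gap below -0.0735 m and x of stub_tip in the frame of gap above 0.0735 m)) and linear speed of roller below 0.02 m/s); the robot touches nothing.
It fails at once if the roller (with its nose) bears on the track with more than 32 N, both ends together (contact force between roller and track above 32 N).
It fails at once if the roller snaps across: it moves faster than 0.15 m/s with its centre within 12 mm of the gap's middle (linear speed of roller above 0.15 m/s and distance between roller_center and gap below 0.012 m).
It fails at once if the spring is pressed solid: the nose is pushed in by more than 15.5 of its 16 mm (distance between nose_tip and roller_center below 0.0675 m).
It also fails if it takes over 67 s, if anything falls off the work surface, if the arm or the gripper's body presses on something with over 40 N, if the wrist force passes 120 N, or if a joint passes its speed limit or range.

## Working session

There is one attempt and no reset: what is moved stays moved. The work goes in short steps, Python scripts to look and compute and a tool call to move; the robot and the scene stay as the last step left them, time stands still between calls to the robot, and variables do not carry over. Pictures are saved under pics/ and viewed, and the job is handed in when it is done.

Besides the shell and the picture viewer there is one more tool, called after "Emit:" by a JSON object that holds its "method" and its "body". send_rows: Moves the arm, as the interface text tells. Its arguments: {"type":"object","properties":{"moves":{"type":"array"}},"required":["moves"]}

```bash
ls; mkdir -p pics; cat > h.py <<'E'
import numpy as np, cv2
from rig import status, vision, bot, models
def cap(n,fn):
    st=status.read_state()
    c=vision.capture(n); cv2.imwrite('pics/'+fn,c['img'][:,:,::-1]); 
    if 'pose' not in c:
        T=np.eye(4);T[:3,:3]=np.array(st['tcp_rot']);T[:3,3]=st['position'];c['pose']=T@np.array(c['hand_eye']);c['fish']=1
    return c
def ray(c,u,v):
    x=(u-c['cx'])/c['fx'];y=(v-c['cy'])/c['fy']
    if 'fish' in c:
        r=np.hypot(x,y);s=np.sin(r)/max(r,1e-9);d=np.array([x*s,-y*s,-np.cos(r)])
    else: d=np.array([x,-y,-1.])
    P=np.array(c['pose']);return P[:3,3],P[:3,:3]@d
def atz(c,u,v,z):
    o,d=ray(c,u,v);return o+d*(z-o[2])/d[2]
def dep(c,u,v):
    o,d=ray(c,u,v);D=c['depth'][int(round(v)),int(round(u))]
    return o+d*D if 'fish' not in c else o+d*D/np.cos(np.hypot((u-c['cx'])/c['fx'],(v-c['cy'])/c['fy']))
def px(c,p):
    P=np.linalg.inv(np.array(c['pose']));q=P[:3,:3]@np.array(p)+P[:3,3]
    x,y,z=q[0],-q[1],-q[2]
    if 'fish' in c:
        r=np.hypot(x,y);t=np.arctan2(r,z);x,y=x/r*t,y/r*t
    else: x,y=x/z,y/z
    return np.array([c['fx']*x+c['cx'],c['fy']*y+c['cy']])
E
cat > a.py <<'E'
from h import *
np.set_printoptions(precision=4,suppress=True)
s=status.read_state();print(s)
for n in ['scene','top','wrist']:
    c=cap(n,n+'0.png');print(n,c['fx'],c['cx'],c['cy'],c.get('distortion'),[k for k in c]);print(c['pose'])
    for t in ['gap','roller_center','nose_tip','stub_tip','roller','track']:
        for r in models.landmark_of(n,t)[:2]:
            u,v=r['point'];z=.06 if t=='gap' else 0 if t=='track' else .018
            try: d=dep(c,u,v)
            except Exception as e:d=None
            print(n,t,round(r['confidence'],2),np.round([u,v]),atz(c,u,v,z),d)
E
python3 a.py
```

```text
pics
{'time_s': 0.0, 'joint_positions': array([ 54.8611,  30.2798,  82.1565,  -0.0013,  67.6871, -10.2269]), 'qvel': array([-0.0568, -0.0076,  0.038 , -0.0122,  0.1122, -0.0593]), 'tau': array([  0.0002, -44.0048, -17.6592,   0.0634,   0.0583,  -0.0001]), 'position': array([0.2628, 0.5663, 0.2216]), 'tcp_rot': array([[-0.907 ,  0.4212, -0.0012],
       [ 0.4212,  0.907 , -0.0018],
       [ 0.0004, -0.0021, -1.    ]]), 'force': array([ 1.2211,  0.9613, -0.9882]), 'moment': array([-0.0012, -0.0418, -0.0196]), 'opening': 1.0023585888661648}
scene 375.1431260548863 249.05481646907975 192.54547507402555 None ['img', 'depth', 'fx', 'fy', 'cx', 'cy', 'pose']
[[ 0.8241  0.2695 -0.4982  0.0515]
 [-0.5664  0.3825 -0.73   -0.6138]
 [-0.0062  0.8838  0.4679  0.4784]
 [ 0.      0.      0.      1.    ]]
scene gap 0.59 [253. 170.] [0.5774 0.1367 0.06  ] [0.6485 0.2383 0.0034]
scene roller_center 0.95 [299. 242.] [ 0.5019 -0.1378  0.018 ] [ 0.4893 -0.1511  0.0309]
scene nose_tip 0.45 [328. 228.] [ 0.5898 -0.1348  0.018 ] [ 0.5846 -0.1394  0.0224]
scene stub_tip 0.81 [270. 253.] [ 0.4298 -0.1331  0.0
[... 510 characters left out ...]
-0.1287  0.029  -0.0053]
 [ 0.0001  0.2191  0.9757  0.9437]
 [ 0.      0.      0.      1.    ]]
top roller_center 0.65 [302. 193.] [ 0.4996 -0.145   0.018 ] [ 0.496  -0.1424  0.0352]
top nose_tip 0.4 [294. 154.] [ 0.5909 -0.1405  0.018 ] [ 0.5965 -0.1432 -0.0004]
top stub_tip 0.9 [303. 226.] [ 0.427  -0.1364  0.018 ] [ 0.4295 -0.1391 -0.0012]
top roller 0.95 [299. 196.] [ 0.4935 -0.1375  0.018 ] [ 0.4898 -0.1348  0.0367]
wrist 297.3186396354542 260.32299154512555 193.1631085193754 None ['img', 'depth', 'fx', 'fy', 'cx', 'cy', 'hand_eye', 'pose', 'fish']
[[ 0.4205 -0.8658 -0.2712  0.1875]
 [ 0.9073  0.4016  0.1248  0.6004]
 [ 0.0008 -0.2985  0.9544  0.3845]
 [ 0.      0.      0.      1.    ]]
```

View pics/scene0.png

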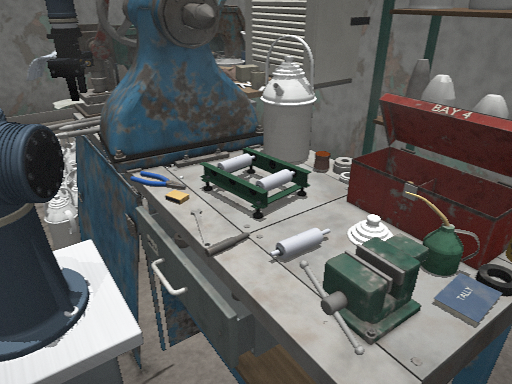

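View pics/top0.png

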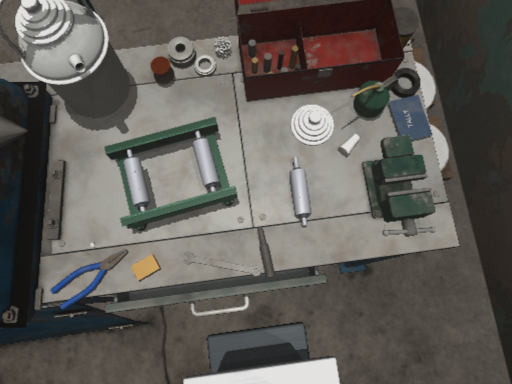

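View pics/wrist0.png

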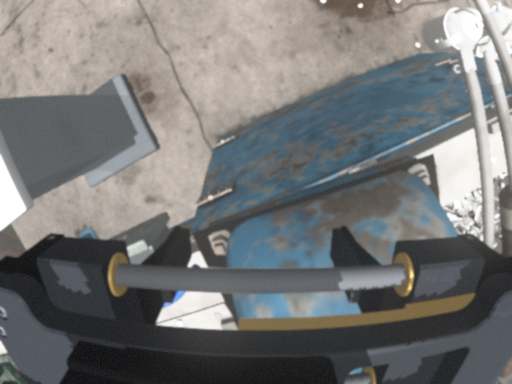

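The scene and top views show the loose roller at top px (300,190), nose up at (294,158). The track is at about (172,172), with its near rail at the bottom and far rail at the top. Next I'll measure both precisely.

```bash
cat > b.py <<'E'
from h import *
np.set_printoptions(precision=4,suppress=True)
for n in ['top','scene']:
    c=cap(n,n+'1.png')
    D=c['depth'];v,u=np.mgrid[0:384,0:512]
    P=np.array(c['pose']);x=(u-c['cx'])/c['fx'];y=(v-c['cy'])/c['fy']
    W=np.stack([x*D,-y*D,-D],-1)@P[:3,:3].T+P[:3,3]
    np.save(n+'W.npy',W)
    for t in ['track','roller']:
        for r in models.masks_of(n,t)[:2]:
            m=r['mask'];print(n,t,r['confidence'],r['extent'],m.sum())
            im=c['img'].copy(); 
            p=W[m&(D>0)]
            if t=='track':
                rgb=c['img'][m&(D>0)].astype(int)
                g=(rgb[:,1]>rgb[:,0]+12)&(p[:,2]>.066)&(p[:,2]<.085)
                q=p[g];print('rail pts',len(q),np.median(q,0))
                if n=='top' and len(q)>50:
                    mm,lab,cen=cv2.kmeans(q[:,:2].astype(np.float32),2,None,(3,50,1e-6),5,0)
                    for k in (0,1):
                        a=q[lab[:,0]==k];(cc,wh,ang)=cv2.minAreaRect((a[:,:2]*1000).astype(np.float32));print(k,len(a),a.mean(0),cc,wh,ang)
                    pp=q
            else:
                pts=np.argwhere(m)[:,::-1]
                # ray to z=.036 plane only approx; use depth points
                q=p[p[:,2]>.02];print('roller pts',len(q),q.mean(0),np.percentile(q[:,2],[5,50,95]));
                if len(q)>20:
                    print(cv2.minAreaRect((q[:,:2]*1000).astype(np.float32)))
    big=cv2.resize(c['img'][:,:,::-1],None,fx=4,fy=4,interpolation=2)
    if n=='top':
        cv2.imwrite('pics/tz.png',big[4*105:4*240,4*90:4*250]);cv2.imwrite('pics/rz.png',big[4*140:4*240,4*260:4*340])
    else: cv2.imwrite('pics/sz.png',big[4*135:4*270,4*180:4*350])
E
python3 b.py
```

```text
top track 0.61 [108.0, 117.8, 238.9, 231.8] 6035
rail pts 1892 [0.5135 0.1338 0.0742]
0 1016 [0.4955 0.1218 0.0741] (525.6980590820312, 124.32991790771484) (81.5736083984375, 242.84022521972656) 7.719843864440918
1 876 [0.6526 0.1454 0.0742] (652.71484375, 143.73190307617188) (88.99518585205078, 232.4378662109375) 27.14544677734375
top roller 0.75 [289.1, 158.6, 310.5, 227.4] 908
roller pts 846 [ 0.5001 -0.1377  0.0318] [0.0224 0.033  0.0381]
((505.237060546875, -139.22869873046875), (35.83613204956055, 155.9523162841797), 88.59619903564453)
scene track 0.61 [201.5, 150.3, 312.4, 216.4] 3413
rail pts 623 [0.5148 0.1152 0.0726]
scene roller 0.72 [272.7, 228.5, 332.4, 256.9] 829
roller pts 636 [ 0.4959 -0.1469  0.0294] [0.0208 0.0305 0.0358]
((505.694091796875, -144.5862579345703), (30.752635955810547, 153.24977111816406), 85.94525146484375)
```

View pics/tz.png

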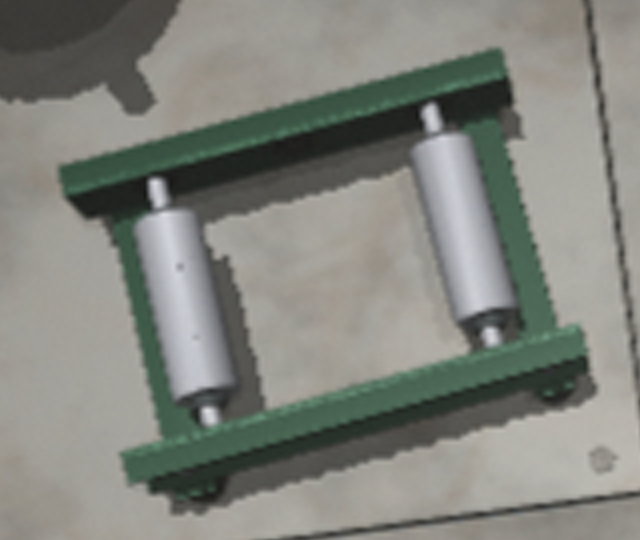

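View pics/rz.png

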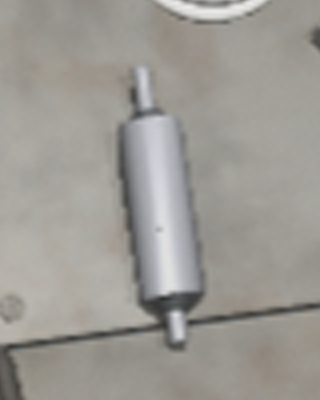

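View pics/sz.png

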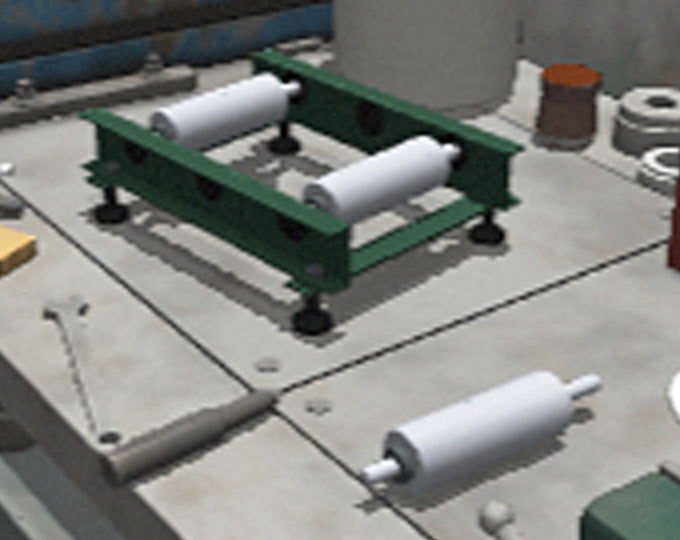

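Top zoom: the roller lies with its nose up and a small dark boss at the stub end. The track rails are clear, with their inner top edges visible. Next I'll fit the rail edges at z=73.5 mm, the fitted rollers, and the loose roller's axis.

```bash
cat > c.py <<'E'
from h import *
np.set_printoptions(precision=4,suppress=True)
c=cap('top','t2.png')
f=lambda x,y,z:atz(c,90+x/4-.4,105+y/4-.4,z)
for nm,z,x,y in [('farOL',.0735,60,168),('farOR',.0735,500,48),('farIL',.0735,66,194),('farIR',.0735,510,80),('nearIL',.0735,122,455),('nearIR',.0735,580,325),('nearOL',.0735,128,484),('nearOR',.0735,588,355)]:
    print(nm,f(x,y,z))
m=max(models.masks_of('top','roller'),key=lambda r:r['confidence'])['mask']
q=np.array([atz(c,u,v,.018)[:2]*1000 for v,u in np.argwhere(m)],np.float32)
print(cv2.minAreaRect(q), cv2.fitLine(q,2,0,.01,.01).ravel())
# edge lines of rails using depth height map
W=np.load('topW.npy')
img=c['img'].astype(int)
g=(img[...,1]-img[...,0]>12)
sel=g&(W[...,2]>.067)&(W[...,2]<.08)
vv,uu=np.nonzero(sel)
P=np.array([atz(c,u,v,.0735) for u,v in zip(uu,vv)])
ok=(P[:,0]>.4)&(P[:,0]<.75)&(P[:,1]<.3)&(P[:,1]>-.02);P=P[ok]
mid=f(120+200,265,.0735);print(len(P),'mid',mid)
for yaw in np.arange(4,12,.5):
    a=np.radians(yaw);e=np.array([np.cos(a),np.sin(a)])
    s=(P[:,:2]-mid[:2])@e
    h,_=np.histogram(s,np.arange(-.12,.12,.002));print(yaw,(h.astype(float)**2).sum(),end=' ')
E
python3 c.py
```

```text
farOL [0.6434 0.2642 0.0735]
farOR [0.6803 0.0241 0.0735]
farIL [0.6284 0.2619 0.0735]
farIR [0.6613 0.0209 0.0735]
nearIL [0.4843 0.2416 0.0735]
nearIR [0.5214 0.0003 0.0735]
nearOL [0.4689 0.2396 0.0735]
nearOR [ 0.5049 -0.0019  0.0735]
((506.2159118652344, -139.65847778320312), (38.87321853637695, 155.8260955810547), 87.4374008178711) [   0.9996   -0.0287  503.2558 -139.8907]
1904 mid [0.5717 0.1318 0.0735]
4.0 128590.0 4.5 136922.0 5.0 143634.0 5.5 151434.0 6.0 159304.0 6.5 167102.0 7.0 174322.0 7.5 182310.0 8.0 188884.0 8.5 197274.0 9.0 193360.0 9.5 185656.0 10.0 178814.0 10.5 170966.0 11.0 163146.0 11.5 154610.0
```

```bash
cat > go.py <<'E'
from h import *
import sys
np.set_printoptions(precision=3,suppress=True)
def go(target,yaw=None):
    s=status.read_state();R=np.array(s['tcp_rot']);d=R.T@(np.array(target)-np.array(s['position']))
    print('t',s['time_s'],'pos',s['position'],'x-yaw',np.degrees(np.arctan2(R[1,0],R[0,0])),'units total',d/.025, 'rows',np.abs(d/.025).max())
if __name__=='__main__':
    # args x y z yaw : first yaw turn, then units in turned frame
    x,y,z,yaw=map(float,sys.argv[1:5]);s=status.read_state();R=np.array(s['tcp_rot'])
    print('yaw now',np.degrees(np.arctan2(R[1,0],R[0,0])),'pos',s['position'],'F',s['force'],'z',R[:,2])
    a=np.radians(yaw);R2=np.array([[np.cos(a),np.sin(a),0],[np.sin(a),-np.cos(a),0],[0,0,-1.]])
    from scipy.spatial.transform import Rotation as Q
    rv=Q.from_matrix(R.T@R2).as_rotvec(degrees=True)/10
    d=np.array([x,y,z])-s['position']
    print('rot units',rv,'units in turned frame',R2.T@d/.025,'units cur frame',R.T@d/.025)
E
python3 go.py .5 .12 .22 178.2
```

```text
yaw now 155.08957667719733 pos [0.263 0.567 0.223] F [0.182 0.124 1.369] z [-0. -0. -1.]
rot units [-0.     0.    -2.311] units in turned frame [-10.028 -17.567   0.102] units cur frame [-16.119 -12.221   0.102]
```

Emit:
{"method": "send_rows", "body": {"moves": [[0,0,0,0,0,-0.77,-1],[0,0,0,0,0,-0.77,-1],[0,0,0,0,0,-0.77,-1],[-0.55,-0.97,0,0,0,0,-1],[-0.55,-0.97,0,0,0,0,-1],[-0.55,-0.97,0,0,0,0,-1],[-0.55,-0.97,0,0,0,0,-1],[-0.55,-0.97,0,0,0,0,-1],[-0.55,-0.97,0,0,0,0,-1],[-0.55,-0.97,0,0,0,0,-1],[-0.55,-0.97,0,0,0,0,-1],[-0.55,-0.97,0,0,0,0,-1]]}}

```text
time_s: 2.95
position: [0.3805, 0.344, 0.2228]
tcp_rot: [[-1.0, 0.032, 0.001], [0.032, 1.0, 0.0], [-0.001, 0.0, -1.0]]
force: [0.7, 0.4, -0.9]
opening: 0.994
```

Emit:
{"method": "send_rows", "body": {"moves": [[-0.55,-0.97,0,0,0,0,-1],[-0.55,-0.97,0,0,0,0,-1],[-0.55,-0.97,0,0,0,0,-1],[-0.55,-0.97,0,0,0,0,-1],[-0.55,-0.97,0,0,0,0,-1],[-0.55,-0.97,0,0,0,0,-1],[-0.55,-0.97,0,0,0,0,-1],[-0.55,-0.97,0,0,0,0,-1],[-0.55,-0.97,0,0,0,0,-1],[0,0,0,0,0,0,-1],[0,0,0,0,0,0,-1]]}}

```text
time_s: 4.32
position: [0.4963, 0.1231, 0.2225]
tcp_rot: [[-0.999, 0.032, -0.001], [0.032, 0.999, 0.0], [0.001, 0.0, -1.0]]
force: [-0.5, -0.5, 0.2]
opening: 1.004
```

```bash
cat > d.py <<'E'
from h import *
np.set_printoptions(precision=4,suppress=True)
s=status.read_state();print(s['position'],s['force'],s['time_s'])
c=cap('wrist','w1.png')
np.savez('w1.npz',img=c['img'],depth=c['depth'],pose=c['pose'],k=[c['fx'],c['fy'],c['cx'],c['cy']])
for t,z in [('gap',.06),('track',0),('roller_center',.018)]:
    for r in models.landmark_of('wrist',t)[:3]:
        u,v=r['point'];print(t,r['confidence'],u,v,atz(c,u,v,z))
cv2.imwrite('pics/w1z.png',cv2.resize(c['img'][:,:,::-1],(800,600),interpolation=2))
E
python3 d.py
```

```text
[0.4963 0.1231 0.2225] [-0.4795 -0.4872  0.2396] 4.325
gap 0.38 73.4 129.0 [ 0.4232 -0.1088  0.06  ]
roller_center 0.63 81.3 175.2 [ 0.4921 -0.1361  0.018 ]
```

View pics/w1z.png

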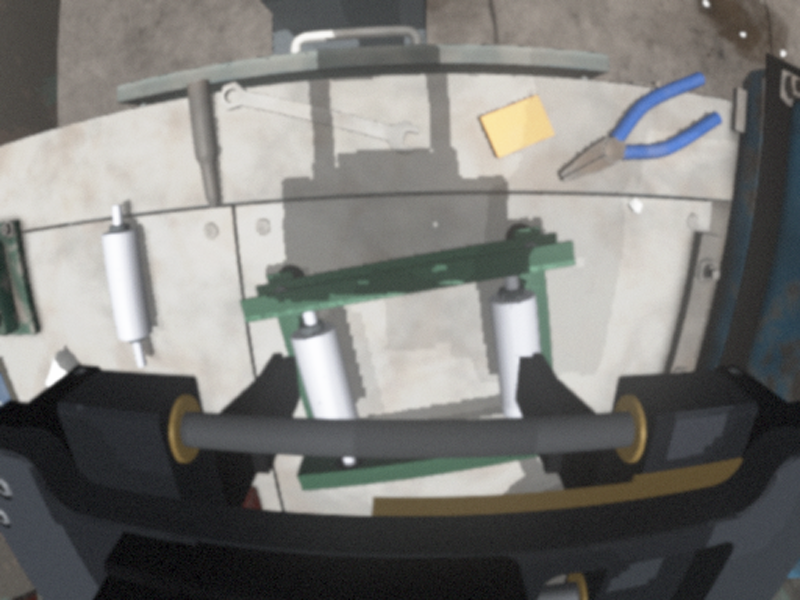

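Wrist view: near rail at y≈275, far rail at y≈470 and partly hidden by the gripper. The fitted rollers' near ends are at (310,318) and (512,283), and the loose roller's stub is up at (116,210). I'll cross-check the cups in the track frame from several cues.

```bash
cat > e.py <<'E'
from h import *
np.set_printoptions(precision=4,suppress=True)
c=cap('top','t3.png')
G=np.array([.574,.131]);a=np.radians(8.6);ex=np.array([np.cos(a),np.sin(a)]);ey=np.array([-np.sin(a),np.cos(a)])
tr=lambda p:np.array([(p[:2]-G)@ex,(p[:2]-G)@ey])*1000
f=lambda x,y,z:atz(c,90+(x+.5)/4-.5,105+(y+.5)/4-.5,z)
print('top pins @60')
for nm,x,y in [('farL',156,182),('farR',429,106),('nearL',210,424),('nearR',491,346)]:print(nm,tr(f(x,y,.06)))
print('roller axis midpoints, tops z=.06 silhouettes')
for nm,x,y in [('L far',163,211),('L near',206,396),('R far',441,140),('R near',488,315)]:print(nm,tr(f(x,y,.06)))
s=cap('scene','s3.png')
def onplane(x,y,sx):
    u,v=180+(x+.5)/4-.5,135+(y+.5)/4-.5
    o,d=ray(s,u,v);E=np.array([*ex,0]);g=np.array([*G,0])
    p=o+d*((sx-(o-g)@E)/(d@E));return tr(p),p[2]
print('scene far inner cup @+70.5',onplane(370,115,.0705))
for x,y in [(120,150),(210,187),(292,224)]:print('scene near outer @-74.5',onplane(x,y,-.0745), onplane(x,y,-.0775))
big=cv2.resize(s['img'][:,:,::-1],None,fx=8,fy=8,interpolation=2)
cv2.imwrite('pics/sz3.png',big[8*145:8*205,8*195:8*290])
j=status.read_state()['joint_positions'];print(j)
w=np.load('w1.npz');
c2=dict(img=w['img'],depth=w['depth'],pose=w['pose'],fish=1,fx=w['k'][0],fy=w['k'][1],cx=w['k'][2],cy=w['k'][3])
g=lambda x,y,z:atz(c2,(x+.5)/1.5625-.5,(y+.5)/1.5625-.5,z)
print('wrist')
for nm,x,y,z in [('pinR near',309,316,.06),('pinL near',512,285,.06),('near IR',247,318,.0735),('near IL',575,265,.0735),('near IR2',244,302,.0735),('near IL2',573,243,.0735),('far IR',303,487,.0735),('far pinR',349,462,.06)]:print(nm,tr(g(x,y,z)))
print('roller stub, nose',g(116,206,.018),g(141,363,.018),'tubeends',g(118,228,.018),g(135,338,.018))
E
python3 e.py
```

```text
top pins @60
farL [72.0288 76.5033]
farR [ 73.0678 -76.0281]
nearL [-65.672   78.4177]
nearR [-66.1695 -73.6009]
roller axis midpoints, tops z=.06 silhouettes
L far [54.9795 76.466 ]
L near [-50.5121  77.0691]
R far [ 52.3089 -77.3522]
R near [-49.4193 -76.4575]
scene far inner cup @+70.5 (array([70.5   , -1.7351]), np.float64(0.06294655706234081))
scene near outer @-74.5 (array([-74.5   ,  93.9016]), np.float64(0.050839902927665825)) (array([-77.5   ,  89.8244]), np.float64(0.05315718617128268))
scene near outer @-74.5 (array([-74.5   ,   0.1525]), np.float64(0.056100648685921795)) (array([-77.5   ,  -3.4165]), np.float64(0.05838941723655916))
scene near outer @-74.5 (array([-74.5   , -75.6919]), np.float64(0.05811464956746243)) (array([-77.5   , -78.8497]), np.float64(0.060392501677838994))
[  1.4177  21.5171  98.1802   0.0039  60.3106 -86.8315]
wrist
pinR near [-62.9188 -74.5415]
pinL near [-59.3969  78.1012]
near IR [ -73.7759 -117.9872]
near IL [-70.1841 123.8673]
near IR2 [ -86.1322 -116.7446]
near IL2 [-86.4065 123.8586]
far IR [  84.9566 -119.0015]
far pinR [ 72.7811 -75.6161]
roller stub, nose [ 0.4284 -0.1383  0.018 ] [ 0.5818 -0.1416  0.018 ] tubeends [ 0.4486 -0.1391  0.018 ] [ 0.5554 -0.1418  0.018 ]
```

View pics/sz3.png

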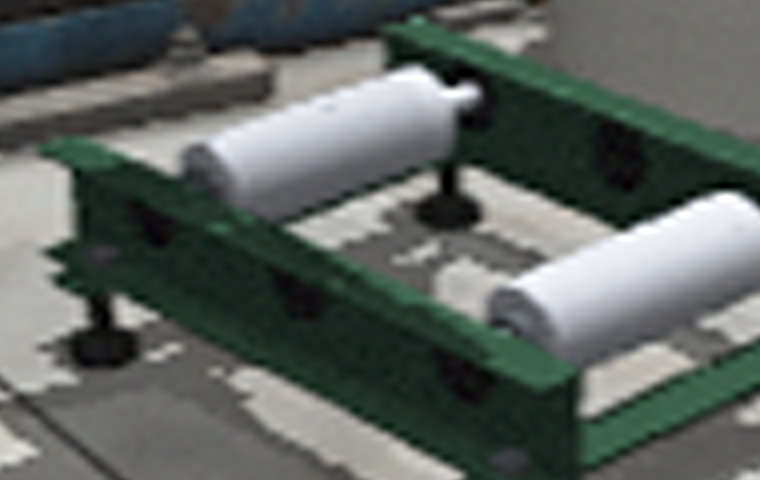

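```bash
python3 go.py .501 -.140 .10 178.4;python3 go.py .501 -.140 .005 178.4
```

```text
yaw now 178.24730331956096 pos [0.496 0.123 0.223] F [ 0.703 -0.862 -0.636] z [-0.  0. -1.]
rot units [ 0.    -0.001 -0.015] units in turned frame [ -0.476 -10.524   4.904] units cur frame [ -0.505 -10.523   4.903]
yaw now 178.24730331956096 pos [0.496 0.123 0.223] F [ 0.703 -0.862 -0.636] z [-0.  0. -1.]
rot units [ 0.    -0.001 -0.015] units in turned frame [ -0.476 -10.524   8.704] units cur frame [ -0.505 -10.523   8.703]
```

```bash
python3 -c "
import numpy as np
for n in ['top','scene']:
    W=np.load(n+'W.npy').reshape(-1,3)
    m=(W[:,2]>.05)&(W[:,0]>.38)&(W[:,0]<.62)&(W[:,1]<-.17)&(W[:,1]>-.35)
    q=W[m];print(n,len(q),q[:,1].max() if len(q) else 0,np.sort(q[:,1])[-10:],q[np.argsort(q[:,1])[-5:]])
"
```

```text
top 2674 -0.27239915864909814 [-0.27854136 -0.2778678  -0.2763935  -0.27591927 -0.27560999 -0.27546153
 -0.27446276 -0.27415655 -0.27324908 -0.27239916] [[ 0.38388401 -0.27546153  0.11183767]
 [ 0.38441483 -0.27446276  0.10894349]
 [ 0.38170012 -0.27415655  0.11466169]
 [ 0.38043315 -0.27324908  0.11029628]
 [ 0.38200402 -0.27239916  0.11414312]]
scene 2744 -0.27450724715813823 [-0.28275119 -0.28187288 -0.28092923 -0.28067355 -0.28051003 -0.27972412
 -0.27872661 -0.2774255  -0.27574189 -0.27450725] [[ 0.38126435 -0.27972412  0.11368677]
 [ 0.3842238  -0.27872661  0.11364613]
 [ 0.38336567 -0.2774255   0.11319554]
 [ 0.38287706 -0.27574189  0.11233323]
 [ 0.38194103 -0.27450725  0.11196033]]
```

Clear (vise begins at y < -0.27). Moving over and descending.

Emit:
{"method": "send_rows", "body": {"moves": [[-0.05,-0.95,0,0,0,0,-1],[-0.05,-0.96,0,0,0,0,-1],[-0.05,-0.96,0,0,0,0,-1],[-0.05,-0.96,0.1,0,0,0,-1],[-0.05,-0.96,0.3,0,0,0,-1],[-0.05,-0.96,0.5,0,0,0,-1],[-0.05,-0.96,0.5,0,0,0,-1],[-0.05,-0.96,0.8,0,0,0,-1],[-0.05,-0.95,0.9,0,0,0,-1],[-0.05,-0.95,0.9,0,0,0,-1],[0,-0.95,0.9,0,0,0,-1]]}}

```text
time_s: 6.0
position: [0.5013, -0.1411, 0.0995]
tcp_rot: [[-1.0, 0.031, 0.001], [0.031, 1.0, -0.0], [-0.001, -0.0, -1.0]]
force: [0.3, 0.3, 0.4]
opening: 1.003
```

Emit:
{"method": "send_rows", "body": {"moves": [[0,0,0.8,0,0,0,-1],[0,0,0.7,0,0,0,-1],[0,0,0.5,0,0,0,-1],[0,0,0.5,0,0,0,-1],[0,0,0.5,0,0,0,-1],[0,0,0,0,0,0,-1]]}}

```text
time_s: 6.75
position: [0.5005, -0.1402, 0.0242]
tcp_rot: [[-1.0, 0.031, -0.002], [0.031, 1.0, 0.001], [0.002, 0.001, -1.0]]
force: [-0.4, 0.4, -0.0]
opening: 1.0
```

```bash
python3 go.py .501 -.140 .005 178.4; python3 - <<'E'
from h import *
np.set_printoptions(precision=4,suppress=True)
c=cap('wrist','w2.png');cv2.imwrite('pics/w2z.png',cv2.resize(c['img'][:,:,::-1],(800,600),interpolation=2))
c=cap('scene','s4.png');cv2.imwrite('pics/s4z.png',cv2.resize(c['img'][190:290,220:380,::-1],(800,500),interpolation=2))
E
```

```text
yaw now 178.2007401990707 pos [ 0.5   -0.14   0.024] F [-0.396  0.422 -0.011] z [-0.002  0.001 -1.   ]
rot units [ 0.004 -0.009 -0.02 ] units in turned frame [-0.021  0.007  0.769] units cur frame [-0.022  0.006  0.769]
```

View pics/w2z.png

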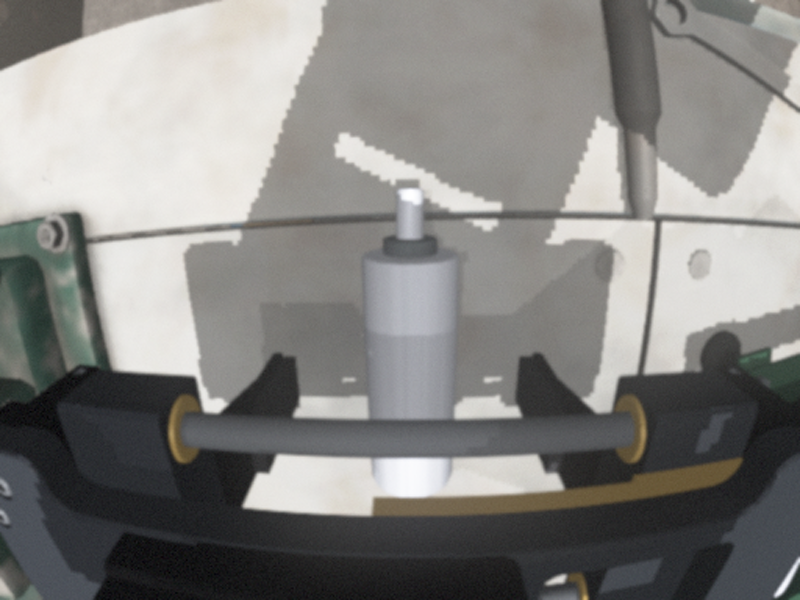

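View pics/s4z.png

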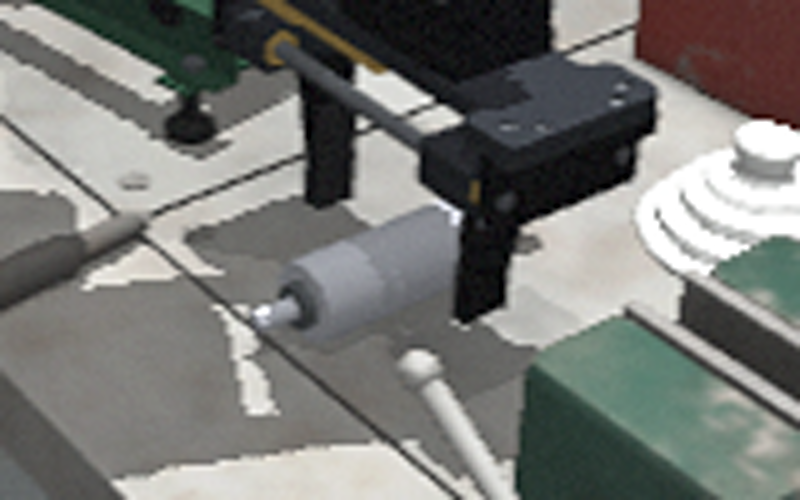

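The wrist view shows the roller midway between the fingers (x≈410) and parallel to the tool. I'll go down and grip.

Emit:
{"method": "send_rows", "body": {"moves": [[0,0,0.4,0,0,0,-1],[0,0,0.36,0,0,0,-1],[0,0,0,0,0,0,0],[0,0,0,0,0,0,0.4],[0,0,0,0,0,0,1],[0,0,0,0,0,0,1],[0,0,0,0,0,0,1],[0,0,0,0,0,0,1]]}}

```text
time_s: 7.85
position: [0.5009, -0.1404, 0.0061]
tcp_rot: [[-0.999, 0.032, -0.0], [0.032, 0.999, 0.0], [0.0, 0.0, -1.0]]
force: [-0.2, 1.8, -1.5]
opening: 0.409
```

Emit:
{"method": "send_rows", "body": {"moves": [[0,0,-0.3,0,0,0,1],[0,0,-0.8,0,0,0,1],[0,0,-1,0,0,0,1],[0,0,-1,0,0,0,1],[0,0,-1,0,0,0,1],[0,0,-1,0,0,-0.5,1],[0,0,-0.7,0,0,-0.5,1],[0,0,0,0,0,0,1]]}}

```text
time_s: 8.85
position: [0.5014, -0.1407, 0.1522]
tcp_rot: [[-0.99, -0.141, 0.002], [-0.141, 0.99, -0.001], [-0.002, -0.002, -1.0]]
force: [0.3, -0.5, -4.5]
opening: 0.406
```

```bash
python3 go.py .56 .129 .15 188.2
```

```text
yaw now -171.86568105775532 pos [ 0.501 -0.141  0.152] F [ 0.284 -0.544 -4.539] z [ 0.002 -0.001 -1.   ]
rot units [-0.009  0.012 -0.007] units in turned frame [-3.86  10.344  0.087] units cur frame [-3.848 10.349  0.078]
```

Emit:
{"method": "send_rows", "body": {"moves": [[-0.35,0.94,0,0,0,0,1],[-0.35,0.94,0,0,0,0,1],[-0.35,0.94,0,0,0,0,1],[-0.35,0.94,0,0,0,0,1],[-0.35,0.94,0,0,0,0,1],[-0.35,0.94,0,0,0,0,1],[-0.35,0.94,0,0,0,0,1],[-0.35,0.94,0,0,0,0,1],[-0.35,0.94,0,0,0,0,1],[-0.35,0.94,0,0,0,0,1],[-0.35,0.94,0,0,0,0,1],[0,0,0,0,0,0,1]]}}

```text
time_s: 10.35
position: [0.5585, 0.1305, 0.1496]
tcp_rot: [[-0.99, -0.144, -0.003], [-0.144, 0.99, 0.0], [0.002, 0.0, -1.0]]
force: [-0.5, 0.7, -3.6]
opening: 0.409
```

```bash
cat > g.py <<'E'
from h import *
np.set_printoptions(precision=4,suppress=True)
s=status.read_state();print(s['position'],s['force'],s['time_s']);R=np.array(s['tcp_rot']);p=np.array(s['position'])
for n in ['wrist','scene','top']:
    c=cap(n,n+'5.png')
    for t in ['nose_tip','stub_tip','roller_center']:
        for r in models.landmark_of(n,t)[:1]:
            u,v=r['point'];o,d=ray(c,u,v);q=o+d*((p[2]+.012-o[2])/d[2])
            print(n,t,round(r['confidence'],2),np.round([u,v]),'tool',R.T@(q-p)*1000)
    big=cv2.resize(c['img'][:,:,::-1],None,fx=4,fy=4,interpolation=2)
    if n=='top':cv2.imwrite('pics/tz5.png',big[4*105:4*240,4*90:4*250])
    if n=='scene':cv2.imwrite('pics/sz5.png',big[4*90:4*240,4*160:4*350])
    if n=='wrist':cv2.imwrite('pics/wz5.png',cv2.resize(c['img'][:,:,::-1],(800,600),interpolation=2))
E
python3 g.py
```

```text
[0.5585 0.1305 0.1496] [-0.5048  0.736  -3.5752] 10.35
wrist stub_tip 0.85 [259. 120.] tool [ 74.6823  -1.449  -11.8148]
wrist roller_center 0.88 [261. 254.] tool [  0.3868  -0.1659 -11.9992]
scene nose_tip 0.56 [273. 127.] tool [-99.3643   8.718  -12.2431]
scene stub_tip 0.9 [226. 142.] tool [ 66.7106   5.5665 -11.8312]
scene roller_center 0.61 [248. 135.] tool [ -7.2824   7.2726 -12.0146]
top stub_tip 0.8 [172. 200.] tool [ 70.7     -1.0883 -11.8246]
top roller_center 0.57 [165. 165.] tool [  1.4197  -5.4562 -11.9992]
```

View pics/wz5.png

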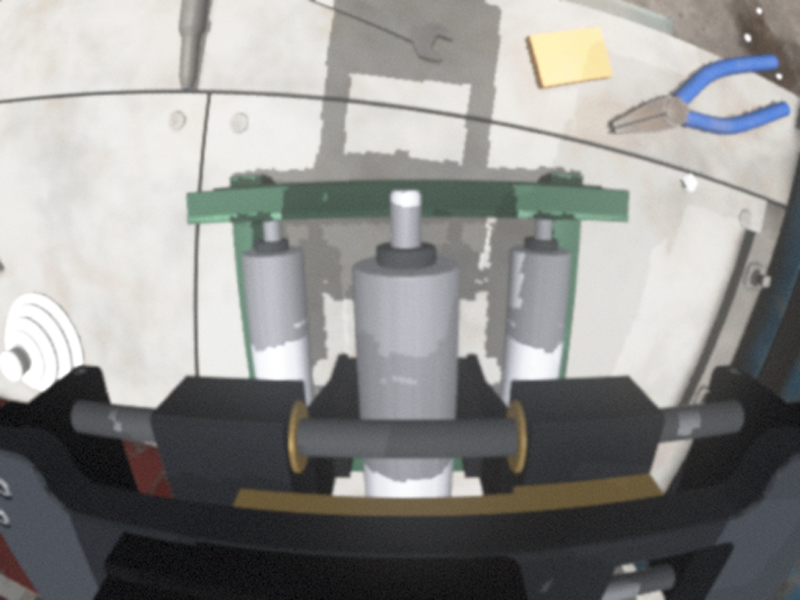

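View pics/tz5.png

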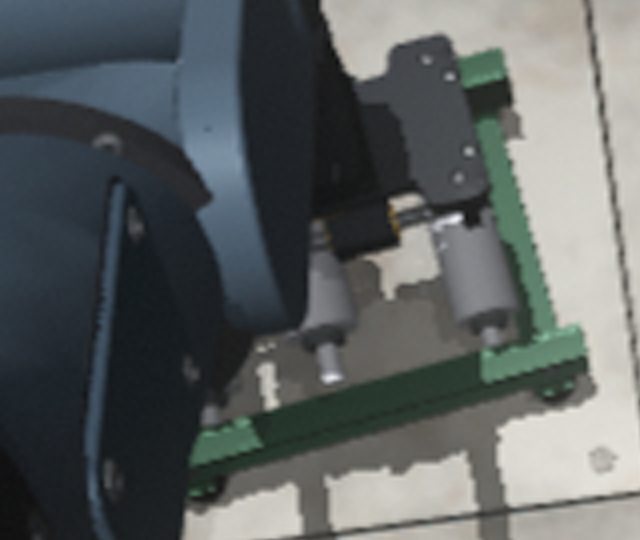

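View pics/sz5.png

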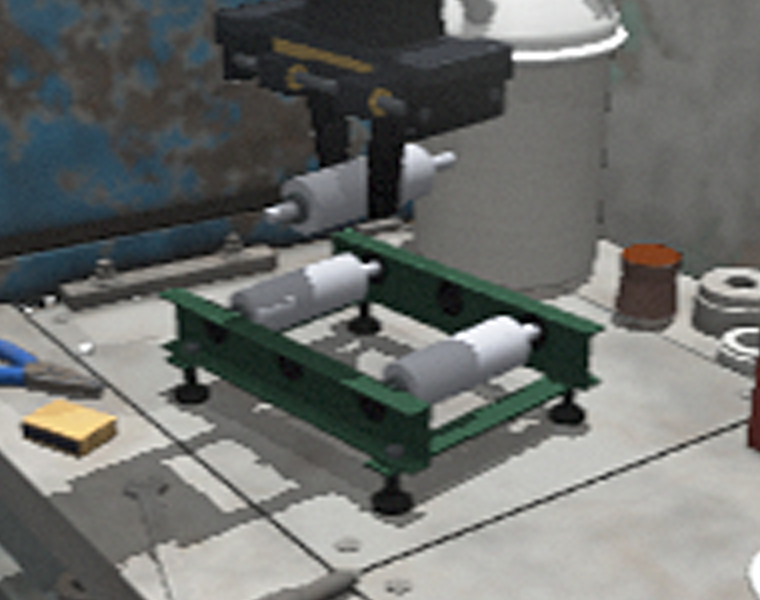

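The wrist view shows the roller centred in hand, with the stub at (405,200). The near rail ends are at (187,207) and (628,205), and the fitted pins are at (273,228) and (543,226).

```bash
cat > i.py <<'E'
from h import *
np.set_printoptions(precision=4,suppress=True)
c=cap('wrist','w6.png')
G=np.array([.574,.131]);a=np.radians(8.6);ex=np.array([np.cos(a),np.sin(a)]);ey=np.array([-np.sin(a),np.cos(a)])
tr=lambda p:np.array([(p[:2]-G)@ex,(p[:2]-G)@ey])*1000
g=lambda x,y,z:atz(c,(x+.5)/1.5625-.5,(y+.5)/1.5625-.5,z)
for nm,x,y,z in [('pinR near',273,230,.06),('pinL near',543,228,.06),('near IR',188,221,.0735),('near IL',628,219,.0735),('near OR',188,194,.0735),('near OL',628,191,.0735),('tubeR nearend',276,250,.06),('tubeL nearend',540,250,.06)]:print(nm,tr(g(x,y,z)),g(x,y,z))
E
python3 i.py
```

```text
pinR near [-62.0844 -75.9543] [0.524  0.0466 0.06  ]
pinL near [-62.1998  76.216 ] [0.5011 0.1971 0.06  ]
near IR [ -71.4376 -122.4589] [ 0.5217 -0.0008  0.0735]
near IL [-70.922 122.927] [0.4855 0.2419 0.0735]
near OR [ -86.5537 -121.1037] [ 0.5065 -0.0017  0.0735]
near OL [-86.6268 121.7546] [0.4701 0.2384 0.0735]
tubeR nearend [-50.5223 -74.9582] [0.5353 0.0493 0.06  ]
tubeL nearend [-49.4962  75.1259] [0.5138 0.1979 0.06  ]
```

```bash
cat > k.py <<'E'
# usage: k.py noseX noseY noseZ(mm track frame; z about axle) tilt yaw [len]: units to reach
from h import *
import sys
from scipy.spatial.transform import Rotation as Q
np.set_printoptions(precision=3,suppress=True)
G=np.array([.574,.131]);a=np.radians(8.6);ex=np.array([np.cos(a),np.sin(a),0]);ey=np.array([-np.sin(a),np.cos(a),0])
s=status.read_state();R=np.array(s['tcp_rot']);p=np.array(s['position'])
def show():
    n=p+R@np.array([-.083,0,-.012]);st=p+R@np.array([.074,0,-.012]);ce=p+R@np.array([0,0,-.012])
    g=np.array([*G,.06]);f=lambda q:np.array([(q-g)@ex,(q-g)@ey,(q-g)[2]])*1000
    ax=-R[:,0]
    print('t',round(s['time_s'],2),'free-nose',f(n),'stub',f(st),'cen',f(ce),'tilt',np.degrees(np.arcsin(-ax[2])),'yaw',np.degrees(np.arctan2(ax[1],ax[0])),'roll',np.degrees(np.arcsin(R[2,1])))
    F=np.array(s['force']);print('F track x,y,z',F@ex,F@ey,F[2],'M',s['moment'],'open',s['opening']*87)
show()
if len(sys.argv)>3:
    nx,ny,nz,ti,ya=map(float,sys.argv[1:6]);L=float(sys.argv[6]) if len(sys.argv)>6 else 83
    t,y=np.radians([ti,ya]);ax=np.array([np.cos(t)*np.cos(y),np.cos(t)*np.sin(y),-np.sin(t)])
    X=-ax;Y=np.array([-np.sin(y),np.cos(y),0]);Z=np.cross(X,Y);R2=np.stack([X,Y,Z],1)
    n=np.array([*G,.06])+ex*nx/1e3+ey*ny/1e3+np.array([0,0,nz/1e3])
    p2=n-R2@np.array([-L/1e3,0,-.012]);rv=Q.from_matrix(R.T@R2).as_rotvec(degrees=True)/10
    print('rot',rv,'| after-rot units',R2.T@(p2-p)/.025,'| cur-frame units',R.T@(p2-p)/.025)
E
python3 k.py 65 -.5 25 14 8.2;python3 k.py 65 -.5 0 14 8.2
```

```text
t 11.0 free-nose [ 68.281  -0.581 103.146] stub [-88.714   0.612 103.133] cen [-14.716   0.05  103.139] tilt -0.004789800228216345 yaw 8.164649520978436 roll -0.0015194653386071222
F track x,y,z -0.3281505715765507 0.3347340227844178 -4.582783973294418 M [0.06  0.016 0.013] open 35.61909706237257
rot [ 0.     1.4   -0.004] | after-rot units [-0.414  0.     2.276] | cur-frame units [0.149 0.    2.308]
t 11.0 free-nose [ 68.281  -0.581 103.146] stub [-88.714   0.612 103.133] cen [-14.716   0.05  103.139] tilt -0.004789800228216345 yaw 8.164649520978436 roll -0.0015194653386071222
F track x,y,z -0.3281505715765507 0.3347340227844178 -4.582783973294418 M [0.06  0.016 0.013] open 35.61909706237257
rot [ 0.     1.4   -0.004] | after-rot units [-0.656  0.     3.246] | cur-frame units [0.149 0.    3.308]
```

Emit:
{"method": "send_rows", "body": {"moves": [[0,0,0,0,0.7,0,1],[0,0,0,0,0.7,0,1],[-0.1,0,0.57,0,0,0,1],[-0.1,0,0.57,0,0,0,1],[-0.1,0,0.57,0,0,0,1],[-0.1,0,0.57,0,0,0,1],[-0.08,0,0.32,0,0,0,1],[-0.08,0,0.32,0,0,0,1],[0,0,0,0,0,0,1]]}}

```text
time_s: 12.12
position: [0.5551, 0.1284, 0.0763]
tcp_rot: [[-0.96, -0.142, -0.24], [-0.138, 0.99, -0.035], [0.243, 0.0, -0.97]]
force: [-0.9, -0.2, -4.4]
opening: 0.409
```

```bash
python3 k.py 65 -.5 0 14 8.2; cat > sc.py <<'E'
from h import *
import sys
c=cap('scene','s_'+sys.argv[1]+'.png');big=cv2.resize(c['img'][140:215,190:320,::-1],None,fx=6,fy=6,interpolation=2);cv2.imwrite('pics/z_'+sys.argv[1]+'.png',big)
E
python3 sc.py a
```

```text
t 12.12 free-nose [64.39  -0.319  7.783] stub [-87.907   0.775  45.907] cen [-16.124   0.26   27.938] tilt 14.053320486142505 yaw 8.188382251400176 roll 0.004681419762503802
F track x,y,z -0.9109847801510086 -0.10929265790698603 -4.3526732868333875 M [ 0.094 -0.216 -0.039] open 35.59231207639701
rot [ 0.001 -0.005 -0.001] | after-rot units [-0.099 -0.008  0.299] | cur-frame units [-0.1   -0.008  0.299]
```

View pics/z_a.png

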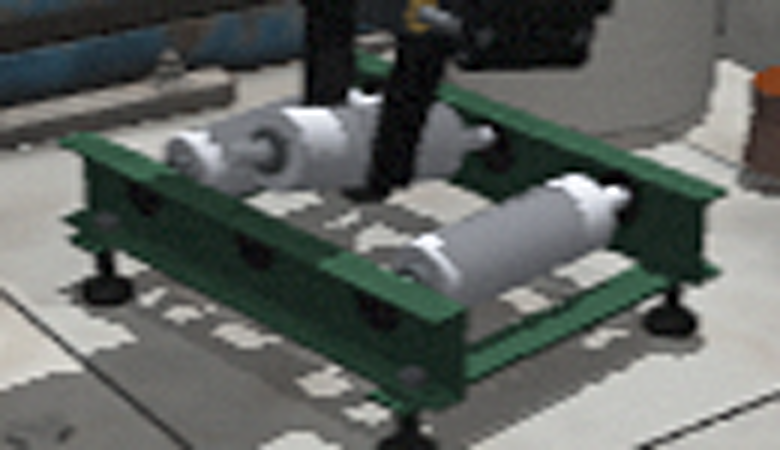

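Emit:
{"method": "send_rows", "body": {"moves": [[-0.05,0,0.15,0,0,0,1],[-0.05,0,0.15,0,0,0,1],[0,0,0,0,0,0,1]]}}

```text
time_s: 12.55
position: [0.5558, 0.1285, 0.0687]
tcp_rot: [[-0.96, -0.142, -0.24], [-0.138, 0.99, -0.034], [0.243, 0.0, -0.97]]
force: [-0.1, 0.4, -3.7]
opening: 0.406
```

```bash
python3 k.py 70 -.5 0 14 8.2; python3 k.py 77 -.5 0 14 8.2;python3 sc.py b
```

```text
t 12.55 free-nose [65.054 -0.312  0.199] stub [-87.255   0.781  38.274] cen [-15.466   0.266  20.328] tilt 14.03514587086033 yaw 8.18879822998966 roll 0.0033427647750281036
F track x,y,z 0.014366221810829012 0.4396442815706546 -3.729329890446249 M [ 0.144 -0.256  0.027] open 35.351133779525334
rot [ 0.001 -0.004 -0.001] | after-rot units [-0.194 -0.007 -0.038] | cur-frame units [-0.194 -0.007 -0.038]
t 12.55 free-nose [65.054 -0.312  0.199] stub [-87.255   0.781  38.274] cen [-15.466   0.266  20.328] tilt 14.03514587086033 yaw 8.18879822998966 roll 0.0033427647750281036
F track x,y,z 0.014366221810829012 0.4396442815706546 -3.729329890446249 M [ 0.144 -0.256  0.027] open 35.351133779525334
rot [ 0.001 -0.004 -0.001] | after-rot units [-0.466 -0.005 -0.106] | cur-frame units [-0.466 -0.005 -0.106]
```

View pics/z_b.png

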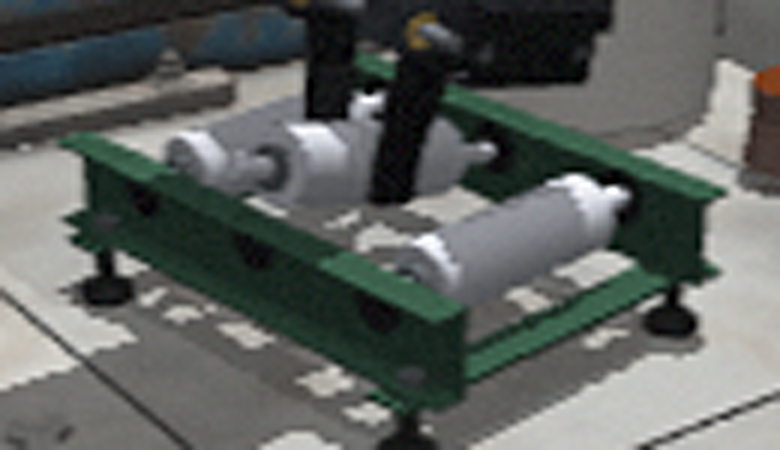

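Emit:
{"method": "send_rows", "body": {"moves": [[-0.08,0,-0.02,0,0,0,1],[-0.08,0,-0.02,0,0,0,1],[-0.08,0,-0.02,0,0,0,1],[-0.04,0,-0.01,0,0,0,1],[0,0,0,0,0,0,1]]}}

```text
time_s: 13.22
position: [0.5632, 0.1296, 0.0689]
tcp_rot: [[-0.96, -0.142, -0.239], [-0.138, 0.99, -0.034], [0.242, 0.0, -0.97]]
force: [0.2, 0.5, -4.0]
opening: 0.404
```

```bash
python3 k.py 77 -.5 0 14 8.2
```

```text
t 13.22 free-nose [72.567 -0.361  0.478] stub [-79.766   0.732  38.456] cen [-7.965  0.217 20.556] tilt 13.998737648869072 yaw 8.189050728804295 roll 0.0007651600563983406
F track x,y,z 0.24698596267469855 0.43692653949612476 -4.016152789454914 M [ 0.147 -0.248 -0.004] open 35.134816201382215
rot [ 0.     0.    -0.001] | after-rot units [-0.177 -0.005 -0.024] | cur-frame units [-0.177 -0.005 -0.024]
```

No contact at 72.6 mm yet. I'll continue gently.

Emit:
{"method": "send_rows", "body": {"moves": [[-0.04,0,-0.005,0,0,0,1],[-0.04,0,-0.005,0,0,0,1],[0,0,0,0,0,0,1]]}}

```text
time_s: 13.6
position: [0.5652, 0.1299, 0.0687]
tcp_rot: [[-0.96, -0.142, -0.239], [-0.138, 0.99, -0.034], [0.242, 0.0, -0.97]]
force: [-0.0, 0.1, -3.6]
opening: 0.404
```

```bash
python3 k.py
```

```text
t 13.6 free-nose [74.564 -0.35   0.252] stub [-77.771   0.738  38.222] cen [-5.97   0.225 20.325] tilt 13.99559712868796 yaw 8.190928308475327 roll 0.0030158244297474393
F track x,y,z -0.0257889497353253 0.1156501024908803 -3.6496477601234796 M [ 0.142 -0.296 -0.035] open 35.16786333852532
```

Emit:
{"method": "send_rows", "body": {"moves": [[-0.04,0,-0.005,0,0,0,1],[-0.04,0,-0.005,0,0,0,1],[0,0,0,0,0,0,1]]}}

```text
time_s: 13.98
position: [0.5672, 0.1302, 0.0684]
tcp_rot: [[-0.96, -0.142, -0.239], [-0.138, 0.99, -0.034], [0.242, 0.0, -0.97]]
force: [-0.1, 0.7, -3.9]
opening: 0.405
```

```bash
python3 k.py 77 -.5 0 14 8.2;python3 sc.py c
```

```text
t 13.97 free-nose [76.593 -0.36   0.008] stub [-75.743   0.738  37.973] cen [-3.942  0.22  20.079] tilt 13.994067119512179 yaw 8.18686320383261 roll 0.006085023006512479
F track x,y,z 0.048404225670261265 0.6997125566255611 -3.916705298372232 M [ 0.159 -0.275  0.024] open 35.20248544652235
rot [ 0.001  0.001 -0.001] | after-rot units [-0.016 -0.006 -0.004] | cur-frame units [-0.016 -0.006 -0.004]
```

View pics/z_c.png

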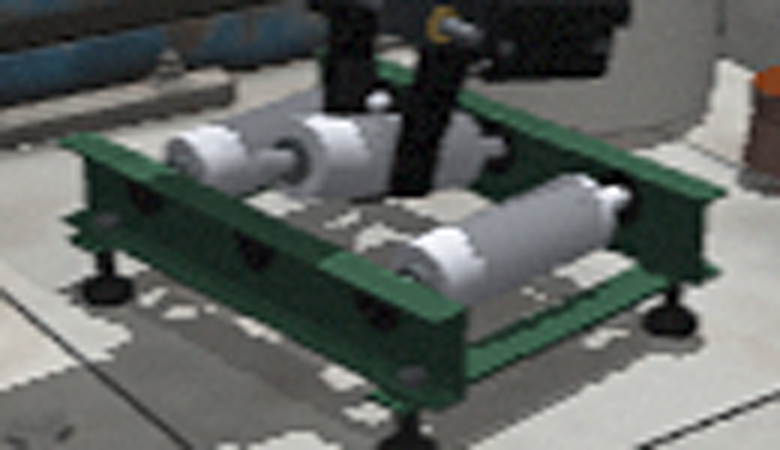

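Emit:
{"method": "send_rows", "body": {"moves": [[-0.04,0,-0.01,0,0,0,1],[-0.04,0,-0.01,0,0,0,1],[0,0,0,0,0,0,1]]}}

```text
time_s: 14.4
position: [0.5677, 0.1303, 0.0684]
tcp_rot: [[-0.96, -0.142, -0.243], [-0.138, 0.99, -0.035], [0.245, 0.0, -0.969]]
force: [-3.7, -1.2, -2.7]
opening: 0.403
```

```bash
python3 k.py
```

```text
t 14.4 free-nose [77.096 -0.354 -0.354] stub [-75.109   0.728  38.136] cen [-3.369  0.218 19.994] tilt 14.191000815494577 yaw 8.192769334452866 roll 0.003916355516173623
F track x,y,z -3.8794837093181425 -0.5852753450673484 -2.7117011132570035 M [0.074 0.431 0.001] open 35.035450859628355
```

Emit:
{"method": "send_rows", "body": {"moves": [[-0.04,0,-0.01,0,0,0,1],[-0.04,0,-0.01,0,0,0,1],[0,0,0,0,0,0,1]]}}

```text
time_s: 14.78
position: [0.5698, 0.1306, 0.0683]
tcp_rot: [[-0.96, -0.142, -0.243], [-0.138, 0.99, -0.035], [0.245, 0.0, -0.969]]
force: [-5.9, -0.3, -2.9]
opening: 0.404
```

```bash
python3 k.py 77 -.5 0 14 8.2;
```

```text
t 14.78 free-nose [79.196 -0.329 -0.444] stub [-73.007   0.751  38.055] cen [-1.268  0.242 19.909] tilt 14.194359725196783 yaw 8.193383291910722 roll 0.009594664696858607
F track x,y,z -5.842110033387178 0.5921387484393364 -2.9170046217453467 M [-0.002  0.7    0.022] open 35.140795476962005
rot [ 0.001 -0.019 -0.001] | after-rot units [ 0.088 -0.008  0.015] | cur-frame units [ 0.088 -0.008  0.016]
```

Nose contacts at 77.1 mm, which fits the cup bottom, and the force is in line with the spring. Now I'll compress along the axis to about 11 mm.

Emit:
{"method": "send_rows", "body": {"moves": [[-0.06,0,0,0,0,0,1],[-0.06,0,0,0,0,0,1],[-0.06,0,0,0,0,0,1],[0,0,0,0,0,0,1]]}}

```text
time_s: 15.28
position: [0.5728, 0.1311, 0.0671]
tcp_rot: [[-0.959, -0.143, -0.246], [-0.138, 0.99, -0.035], [0.248, 0.0, -0.969]]
force: [-6.7, -0.8, -2.4]
opening: 0.405
```

```bash
python3 k.py;python3 sc.py d
```

```text
t 15.28 free-nose [82.219 -0.298 -1.862] stub [-69.864   0.757  37.111] cen [ 1.819  0.26  18.741] tilt 14.373077756881127 yaw 8.202499326572072 roll 0.009174108135909692
F track x,y,z -6.765778694944914 0.21842186099305722 -2.3880922662842177 M [-0.121  0.945  0.042] open 35.195464116958604
```

View pics/z_d.png

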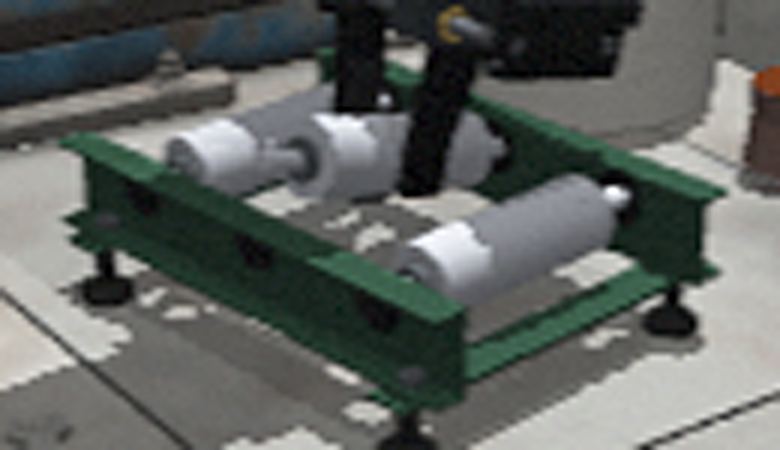

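Emit:
{"method": "send_rows", "body": {"moves": [[-0.06,0,0,0,0,0,1],[-0.06,0,0,0,0,0,1],[-0.06,0,0,0,0,0,1],[-0.04,0,0,0,0,0,1],[0,0,0,0,0,0,1]]}}

```text
time_s: 15.95
position: [0.5764, 0.1317, 0.0658]
tcp_rot: [[-0.958, -0.143, -0.249], [-0.138, 0.99, -0.036], [0.252, 0.0, -0.968]]
force: [-9.6, -1.8, -1.0]
opening: 0.407
```

```bash
python3 k.py;python3 sc.py e; python3 - <<'E'
from h import *
np.set_printoptions(precision=4,suppress=True)
s=status.read_state();R=np.array(s['tcp_rot']);p=np.array(s['position'])
c=cap('wrist','w7.png')
cv2.imwrite('pics/w7z.png',cv2.resize(c['img'][:,:,::-1],(800,600),interpolation=2))
for t,x in [('stub_tip',.074),('roller_center',0)]:
    for r in models.landmark_of('wrist',t)[:1]: print(t,r['confidence'],r['point'],'expected',px(c,p+R@np.array([x,0,-.012])))
E
```

```text
t 15.95 free-nose [85.832 -0.251 -3.498] stub [-66.099   0.793  36.058] cen [ 5.512  0.301 17.414] tilt 14.593031383884346 yaw 8.20622778489506 roll 0.014837904129304228
F track x,y,z -9.80461985911375 -0.3339457143891489 -0.998546981982809 M [-0.157  1.323 -0.005] open 35.44227760636801
stub_tip 0.91 [258.8, 120.9] expected [262.0579 121.5825]
roller_center 0.83 [258.9, 254.2] expected [261.733  254.1618]
```

View pics/w7z.png

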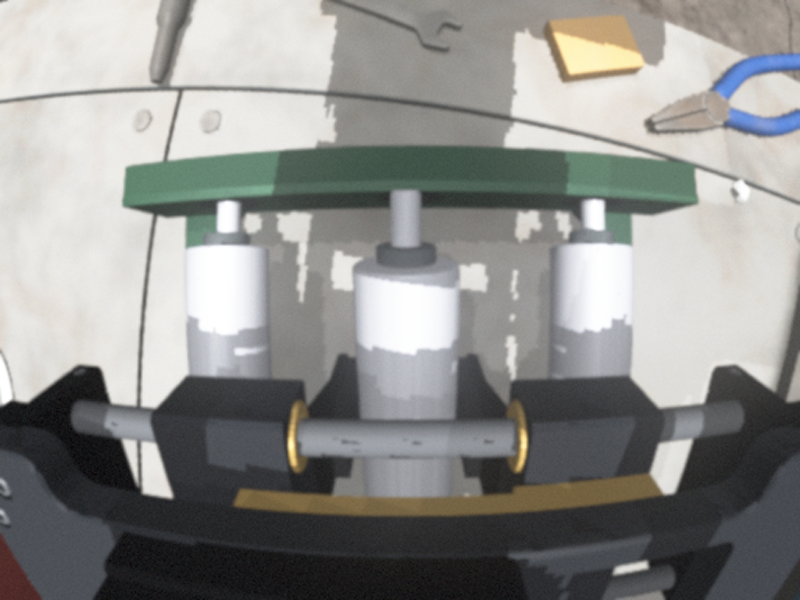

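```bash
cat > seq.py <<'E'
from h import *
import sys,json
from scipy.spatial.transform import Rotation as Q
np.set_printoptions(precision=3,suppress=True)
G=np.array([.574,.131]);a=np.radians(8.6);ex=np.array([np.cos(a),np.sin(a),0]);ey=np.array([-np.sin(a),np.cos(a),0])
def pose(nx,ny,nz,ti,ya,L):
    t,y=np.radians([ti,ya]);ax=np.array([np.cos(t)*np.cos(y),np.cos(t)*np.sin(y),-np.sin(t)])
    X=-ax;Y=np.array([-np.sin(y),np.cos(y),0]);Z=np.cross(X,Y);R2=np.stack([X,Y,Z],1)
    n=np.array([*G,.06])+ex*nx/1e3+ey*ny/1e3+np.array([0,0,nz/1e3])
    return R2,n-R2@np.array([-L/1e3,0,-.012])
w=json.loads(sys.argv[1])
for A,B in zip(w[:-1],w[1:]):
    R1,p1=pose(*A);R2,p2=pose(*B);print('->',B,'shift',R1.T@(p2-p1)/.025,'rot',Q.from_matrix(R1.T@R2).as_rotvec(degrees=True)/10)
E
python3 seq.py '[[77.1,-0.3,0.1,14.6,8.2,74],[77.1,-0.3,0.1,14.6,8.2,71.5],[77.1,-0.3,0,12,8.2,71.5],[77.1,-0.3,0,9,8.2,71.5],[77.1,-0.3,0,6,8.2,71.5],[77.1,-0.3,0,3,8.2,71.5],[77.1,-0.3,0,0,8.2,71.5]]'
```

```text
-> [77.1, -0.3, 0.1, 14.6, 8.2, 71.5] shift [-0.1  0.   0. ] rot [0. 0. 0.]
-> [77.1, -0.3, 0, 12, 8.2, 71.5] shift [-0.026 -0.     0.133] rot [ 0.   -0.26 -0.  ]
-> [77.1, -0.3, 0, 9, 8.2, 71.5] shift [-0.029  0.     0.149] rot [ 0.  -0.3 -0. ]
-> [77.1, -0.3, 0, 6, 8.2, 71.5] shift [-0.029 -0.     0.149] rot [-0.  -0.3  0. ]
-> [77.1, -0.3, 0, 3, 8.2, 71.5] shift [-0.029  0.     0.149] rot [ 0.  -0.3 -0. ]
-> [77.1, -0.3, 0, 0, 8.2, 71.5] shift [-0.029 -0.     0.149] rot [ 0.  -0.3  0. ]
```

Emit:
{"method": "send_rows", "body": {"moves": [[-0.05,0,0,0,0,0,1],[-0.06,0,0,0,0,0,1],[-0.03,0,0.133,0,-0.26,0,1],[-0.015,0,0.075,0,-0.15,0,1],[-0.015,0,0.075,0,-0.15,0,1],[0,0,0,0,0,0,1]]}}

```text
time_s: 16.9
position: [0.5775, 0.1319, 0.0576]
tcp_rot: [[-0.977, -0.143, -0.157], [-0.141, 0.99, -0.022], [0.158, 0.0, -0.987]]
force: [-10.5, -0.8, -0.9]
opening: 0.403
```

```bash
python3 k.py;python3 sc.py f
```

```text
t 16.9 free-nose [87.461 -0.182 -3.726] stub [-67.551   0.871  21.157] cen [5.512 0.375 9.429] tilt 9.119360235032405 yaw 8.210636122405422 roll 0.022276987001800343
F track x,y,z -10.49583734276778 0.7906844736529617 -0.8641939663585434 M [-0.212  1.555 -0.071] open 35.05093782757254
```

View pics/z_f.png

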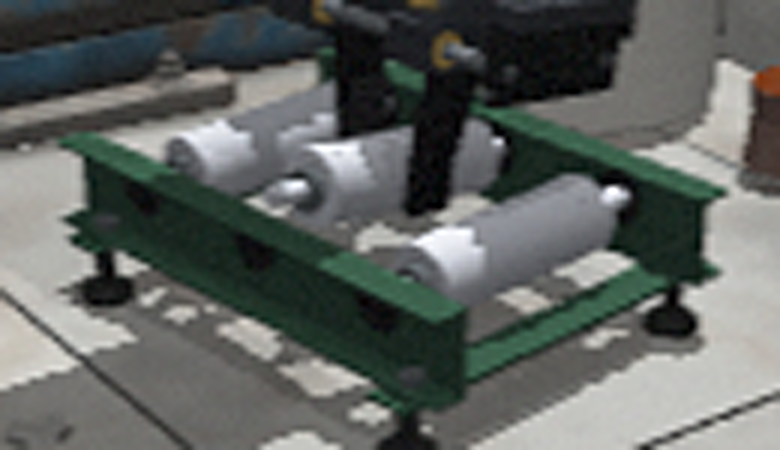

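```bash
python3 seq.py '[[77.1,-0.2,-2,9.1,8.2,72.5],[77.1,-0.2,-0.5,9.1,8.2,71.2],[77.1,-0.2,0,6,8.2,71.2],[77.1,-0.2,0,3,8.2,71.2],[77.1,-0.2,0,0,8.2,71.2]]'
```

```text
-> [77.1, -0.2, -0.5, 9.1, 8.2, 71.2] shift [-0.043  0.    -0.059] rot [0. 0. 0.]
-> [77.1, -0.2, 0, 6, 8.2, 71.2] shift [-0.027  0.     0.134] rot [-0.   -0.31 -0.  ]
-> [77.1, -0.2, 0, 3, 8.2, 71.2] shift [-0.029  0.     0.148] rot [ 0.  -0.3 -0. ]
-> [77.1, -0.2, 0, 0, 8.2, 71.2] shift [-0.029 -0.     0.148] rot [ 0.  -0.3  0. ]
```

Emit:
{"method": "send_rows", "body": {"moves": [[-0.06,0,-0.06,0,0,0,1],[-0.015,0,0.065,0,-0.15,0,1],[-0.015,0,0.065,0,-0.15,0,1],[0,0,0,0,0,0,1]]}}

```text
time_s: 17.45
position: [0.5784, 0.1321, 0.0548]
tcp_rot: [[-0.984, -0.143, -0.108], [-0.142, 0.99, -0.015], [0.109, 0.001, -0.994]]
force: [-11.3, -2.6, -2.2]
opening: 0.404
```

```bash
python3 k.py
```

```text
t 17.45 free-nose [88.284 -0.119 -2.316] stub [-67.774   0.929  14.822] cen [5.782 0.435 6.744] tilt 6.266784819816618 yaw 8.215283680610211 roll 0.03030115895108517
F track x,y,z -11.56623602506522 -0.8732192512207716 -2.175378035335988 M [-0.289  1.748  0.053] open 35.18513882006658
```

Emit:
{"method": "send_rows", "body": {"moves": [[-0.015,0,0.07,0,-0.15,0,1],[-0.015,0,0.07,0,-0.15,0,1],[0,0,0,0,0,0,1]]}}

```text
time_s: 17.82
position: [0.5786, 0.1322, 0.051]
tcp_rot: [[-0.988, -0.143, -0.057], [-0.143, 0.99, -0.008], [0.057, 0.001, -0.998]]
force: [-10.7, -2.5, -3.5]
opening: 0.405
```

```bash
python3 k.py;python3 sc.py g;  python3 - <<'E'
from h import *
c=cap('wrist','w8.png')
cv2.imwrite('pics/w8z.png',cv2.resize(c['img'][90:220,60:460,::-1],None,fx=2,fy=2,interpolation=2))
E
```

```text
t 17.82 free-nose [88.278 -0.119 -1.794] stub [-68.461   0.945   7.204] cen [5.416 0.443 2.963] tilt 3.285451124270176 yaw 8.211090156069888 roll 0.03874361611196714
F track x,y,z -10.996823702100219 -0.8590689686306099 -3.455775361499566 M [-0.318  1.788 -0.022] open 35.273197664955156
```

View pics/z_g.png

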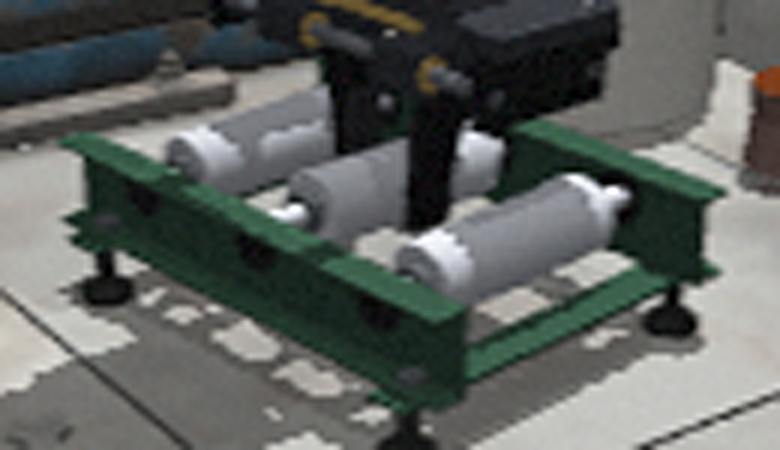

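View pics/w8z.png

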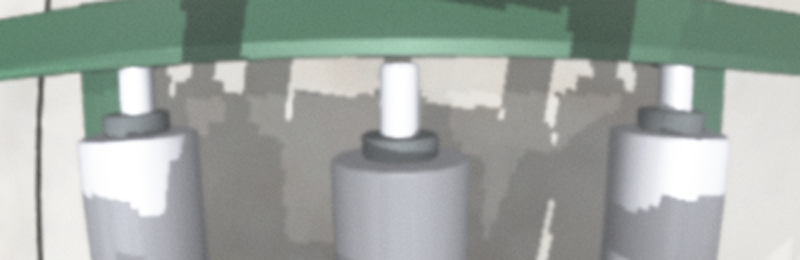

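```bash
python3 seq.py '[[77.1,-0.1,-1.1,3.3,8.2,71.8],[77.1,-0.1,-0.3,0,7.8,71.6],[77.1,-0.1,-0.3,0,7.8,75.6]]'
```

```text
-> [77.1, -0.1, -0.3, 0, 7.8, 71.6] shift [-0.039  0.02   0.132] rot [-0.001 -0.33   0.04 ]
-> [77.1, -0.1, -0.3, 0, 7.8, 75.6] shift [0.16 0.   0.  ] rot [0. 0. 0.]
```

Emit:
{"method": "send_rows", "body": {"moves": [[-0.02,0.01,0.066,0,-0.17,0.02,1],[-0.02,0.01,0.066,0,-0.16,0.02,1],[0,0,0,0,0,0,1]]}}

```text
time_s: 18.3
position: [0.579, 0.1328, 0.0472]
tcp_rot: [[-0.991, -0.136, -0.001], [-0.136, 0.991, 0.001], [0.001, 0.001, -1.0]]
force: [-11.1, -2.3, -3.2]
opening: 0.403
```

```bash
python3 k.py;python3 sc.py h;  python3 - <<'E'
from h import *
c=cap('wrist','w9.png')
cv2.imwrite('pics/w9z.png',cv2.resize(c['img'][90:220,60:460,::-1],None,fx=2,fy=2,interpolation=2))
E
```

```text
t 18.3 free-nose [88.18  -0.167 -0.848] stub [-68.805   2.003  -0.73 ] cen [ 5.188  0.98  -0.786] tilt 0.043130439563197086 yaw 7.808147399899254 roll 0.035921610595356646
F track x,y,z -11.296046852414465 -0.6555953056564138 -3.2027901854592526 M [-0.413  1.852  0.002] open 35.07345930717431
```

View pics/w9z.png

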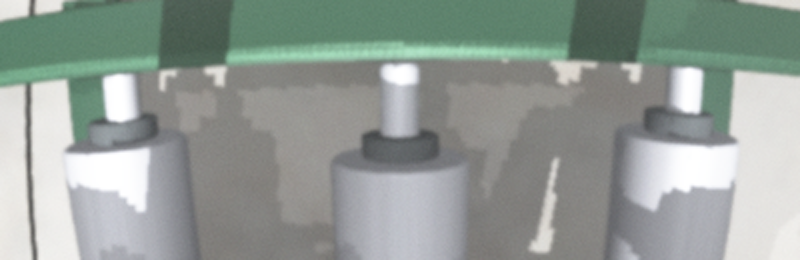

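Emit:
{"method": "send_rows", "body": {"moves": [[0.04,0.02,-0.02,0,0,0,1],[0.04,0,0,0,0,0,1],[0.04,0,0,0,0,0,1],[0.04,0,0,0,0,0,1],[0,0,0,0,0,0,1]]}}

```text
time_s: 19.02
position: [0.5766, 0.1326, 0.0479]
tcp_rot: [[-0.991, -0.136, 0.002], [-0.136, 0.991, 0.001], [-0.002, 0.0, -1.0]]
force: [-9.0, -3.3, -5.0]
opening: 0.401
```

```bash
python3 k.py
```

```text
t 19.02 free-nose [85.812  0.016  0.088] stub [-71.172   2.226  -0.244] cen [ 2.82   1.184 -0.087] tilt -0.12114421221380985 yaw 7.793542146188143 roll 0.012715403525007265
F track x,y,z -9.388572983340682 -1.9233447028901802 -5.012553561789256 M [-0.431  1.687 -0.101] open 34.927072204518055
```

Emit:
{"method": "send_rows", "body": {"moves": [[0.04,0,0,0,0,0,1],[0.04,0,0,0,0,0,1],[0,0,0,0,0,0,1]]}}

```text
time_s: 19.4
position: [0.5754, 0.1324, 0.0481]
tcp_rot: [[-0.991, -0.136, 0.004], [-0.136, 0.991, 0.001], [-0.004, 0.0, -1.0]]
force: [-8.0, -2.6, -5.6]
opening: 0.404
```

```bash
python3 k.py
```

```text
t 19.4 free-nose [84.536 -0.014  0.357] stub [-72.447   2.202  -0.223] cen [1.545 1.157 0.051] tilt -0.21169911581210712 yaw 7.791397363677761 roll 0.008956064867200852
F track x,y,z -8.344835436835595 -1.3497584103611324 -5.621426744367036 M [-0.45   1.482 -0.115] open 35.15775881121845
```

Emit:
{"method": "send_rows", "body": {"moves": [[0.04,0,0,0,0,0,1],[0.04,0,0,0,0,0,1],[0,0,0,0,0,0,1]]}}

```text
time_s: 19.77
position: [0.5741, 0.1322, 0.0482]
tcp_rot: [[-0.991, -0.136, 0.005], [-0.136, 0.991, 0.001], [-0.005, 0.0, -1.0]]
force: [-7.0, -1.1, -5.6]
opening: 0.407
```

```bash
python3 k.py
```

```text
t 19.77 free-nose [83.192 -0.014  0.589] stub [-73.79    2.208  -0.216] cen [0.202 1.161 0.164] tilt -0.29356256523083346 yaw 7.78899565240472 roll 0.006329446540158231
F track x,y,z -7.050727358206849 -0.03254081191514637 -5.625954667404427 M [-0.358  1.385 -0.076] open 35.36646489448287
```

Emit:
{"method": "send_rows", "body": {"moves": [[0.04,0,0.01,0,0,0,1],[0.04,0,0.01,0,0,0,1],[0,0,0,0,0,0,1]]}}

```text
time_s: 20.15
position: [0.5729, 0.132, 0.0478]
tcp_rot: [[-0.991, -0.136, 0.007], [-0.136, 0.991, 0.001], [-0.007, 0.0, -1.0]]
force: [-6.5, -1.6, -4.4]
opening: 0.403
```

```bash
python3 k.py
```

```text
t 20.15 free-nose [81.973 -0.04   0.413] stub [-75.008   2.184  -0.671] cen [-1.017  1.136 -0.16 ] tilt -0.39581427480005626 yaw 7.788066464075592 roll 0.0009491495254098823
F track x,y,z -6.6296124893044315 -0.6217534945669292 -4.41929445650943 M [-0.388  1.221 -0.101] open 35.03640771184441
```

Emit:
{"method": "send_rows", "body": {"moves": [[0.04,0,0,0,0,0,1],[0.04,0,0,0,0,0,1],[0,0,0,0,0,0,1]]}}

```text
time_s: 20.52
position: [0.5717, 0.1318, 0.048]
tcp_rot: [[-0.991, -0.135, 0.008], [-0.135, 0.991, 0.001], [-0.009, -0.0, -1.0]]
force: [-5.5, -1.5, -4.8]
opening: 0.407
```

```bash
python3 k.py
```

```text
t 20.52 free-nose [80.732 -0.049  0.72 ] stub [-76.246   2.186  -0.624] cen [-2.256  1.133  0.01 ] tilt -0.49058451315974533 yaw 7.784076093719081 roll -0.0017112857991412945
F track x,y,z -5.6789877823035795 -0.6530651492042833 -4.849868002484051 M [-0.325  1.073 -0.003] open 35.4054061854104
```

Emit:
{"method": "send_rows", "body": {"moves": [[0.04,0,0,0,0.03,0,1],[0.02,0,0,0,0.02,0,1],[0,0,0,0,0,0,1]]}}

```text
time_s: 20.9
position: [0.5715, 0.1318, 0.0483]
tcp_rot: [[-0.991, -0.135, 0.003], [-0.135, 0.991, 0.0], [-0.003, -0.0, -1.0]]
force: [-5.8, -2.3, -5.7]
opening: 0.409
```

```bash
python3 k.py
```

```text
t 20.9 free-nose [80.646 -0.038  0.545] stub [-76.338   2.19    0.129] cen [-2.345  1.14   0.325] tilt -0.15215983414635573 yaw 7.786795105902989 roll -0.007826725938368766
F track x,y,z -6.088789326754634 -1.4272238591837174 -5.6600223531723515 M [-0.276  1.016 -0.125] open 35.609847071050055
```

Emit:
{"method": "send_rows", "body": {"moves": [[0.04,0,0,0,0,0,1],[0.02,0,0,0,0,0,1],[0,0,0,0,0,0,1]]}}

```text
time_s: 21.28
position: [0.5716, 0.1318, 0.0485]
tcp_rot: [[-0.991, -0.135, 0.006], [-0.135, 0.991, 0.001], [-0.006, -0.0, -1.0]]
force: [-3.2, -1.5, -9.8]
opening: 0.407
```

```bash
python3 k.py;python3 sc.py i;  python3 - <<'E'
from h import *
c=cap('wrist','wa.png')
cv2.imwrite('pics/waz.png',cv2.resize(c['img'][90:220,60:460,::-1],None,fx=2,fy=2,interpolation=2))
E
```

```text
t 21.27 free-nose [80.632 -0.035  1.067] stub [-76.349   2.197   0.081] cen [-2.358  1.145  0.546] tilt -0.359643567132027 yaw 7.785465040958712 roll -0.010763584736286075
F track x,y,z -3.419750053854248 -1.019404411787049 -9.817268207386906 M [-0.264  0.655 -0.094] open 35.43664382763265
```

View pics/waz.png

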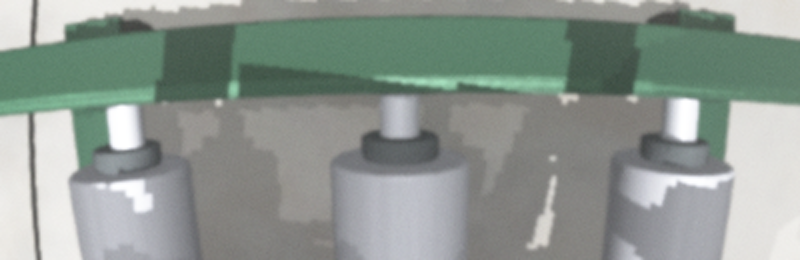

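View pics/z_i.png

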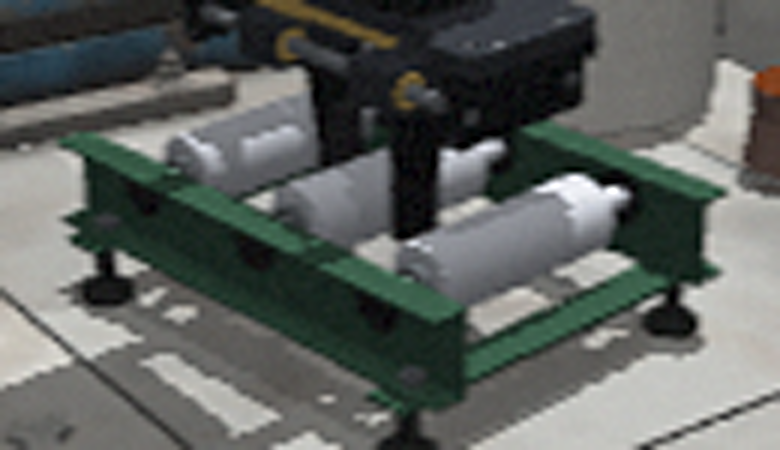

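Emit:
{"method": "send_rows", "body": {"moves": [[0.03,0,0.03,0,0,0,1],[0.02,0,0.03,0,0,0,1],[0,0,0,0,0,0,1]]}}

```text
time_s: 21.75
position: [0.5716, 0.1318, 0.0484]
tcp_rot: [[-0.991, -0.135, 0.009], [-0.135, 0.991, 0.001], [-0.009, -0.0, -1.0]]
force: [-2.0, -1.3, -2.7]
opening: 0.403
```

```bash
python3 k.py
```

```text
t 21.75 free-nose [80.585 -0.01   1.163] stub [-76.392   2.216  -0.326] cen [-2.403  1.167  0.376] tilt -0.543487291810183 yaw 7.787597876725861 roll -0.019314891746333347
F track x,y,z -2.163008979565336 -1.0281266940456122 -2.6918893251909832 M [-0.202  0.565 -0.088] open 35.05950374640654
```

Emit:
{"method": "send_rows", "body": {"moves": [[0.03,0,0.01,0,0,0,1],[0,0,0,0,0,0,1]]}}

```text
time_s: 22.0
position: [0.5716, 0.1318, 0.0483]
tcp_rot: [[-0.991, -0.135, 0.011], [-0.135, 0.991, 0.001], [-0.011, -0.0, -1.0]]
force: [-0.2, -0.9, -0.2]
opening: 0.406
```

```bash
python3 k.py
```

```text
t 22.0 free-nose [80.568 -0.032  1.219] stub [-76.406   2.202  -0.525] cen [-2.418  1.149  0.297] tilt -0.6364452157270563 yaw 7.7845926547403534 roll -0.020979435363764575
F track x,y,z -0.33008856396371095 -0.8646066284963044 -0.156021058229106 M [-0.163  0.327 -0.095] open 35.322608628394285
```

Net axial force is about 0 and the roller no longer moves when drawn back, so it is fully home. I'll open just enough to clear the neighbouring rollers.

Emit:
{"method": "send_rows", "body": {"moves": [[0,0,0,0,0,0,0.15],[0,0,0,0,0,0,0.05],[0,0,0,0,0,0,-0.05],[0,0,0,0,0,0,-0.15],[0,0,0,0,0,0,-0.15],[0,0,0,0,0,0,-0.15]]}}

```text
time_s: 22.75
position: [0.5698, 0.1317, 0.0472]
tcp_rot: [[-0.991, -0.136, 0.007], [-0.136, 0.991, 0.001], [-0.007, -0.0, -1.0]]
force: [0.9, -0.1, 0.0]
opening: 0.567
```

```bash
python3 k.py;python3 sc.py j;  python3 - <<'E'
from h import *
c=cap('wrist','wb.png')
cv2.imwrite('pics/wbz.png',cv2.resize(c['img'][:,:,::-1],(800,600),interpolation=2))
E
```

```text
t 22.75 free-nose [78.835  0.111 -0.204] stub [-78.146   2.332  -1.301] cen [-4.155  1.285 -0.784] tilt -0.40009426708119755 yaw 7.789454274446844 roll -0.005708254986890615
F track x,y,z 0.8317474114222891 -0.2681660000528436 0.010238420435882696 M [0.104 0.016 0.039] open 49.33769368415697
```

View pics/wbz.png

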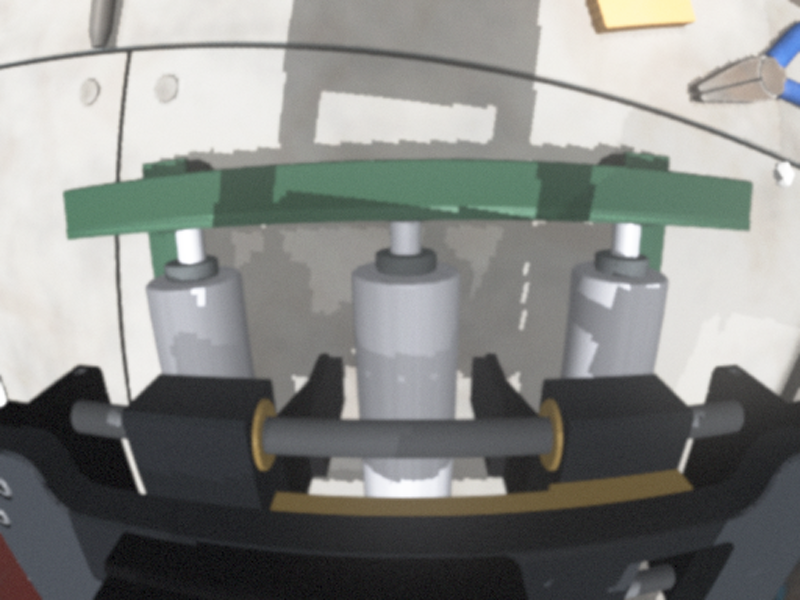

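View pics/z_j.png

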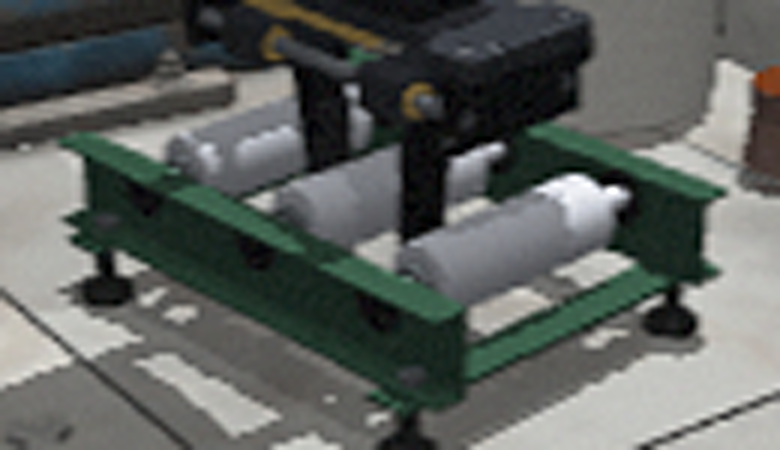

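The fingers are clear (49 mm open) and the roller hangs in place, level with its neighbours. I'll retreat straight up and check.

Emit:
{"method": "send_rows", "body": {"moves": [[0,0,-0.3,0,0,0,-0.15],[0,0,-0.7,0,0,0,-0.15],[0,0,-1,0,0,0,-0.15],[0,0,-1,0,0,0,-0.15],[0,0,-1,0,0,0,-0.15],[0,0,-1,0,0,0,-0.15],[1,0,-1,0,0,0,-0.15],[1,0,0,0,0,0,-0.15],[1,0,0,0,0,0,-0.15],[1,0,0,0,0,0,-0.15],[0,0,0,0,0,0,-0.15]]}}

```text
time_s: 24.22
position: [0.4681, 0.118, 0.1976]
tcp_rot: [[-0.991, -0.136, 0.007], [-0.136, 0.991, 0.001], [-0.007, -0.0, -1.0]]
force: [0.1, -0.0, -0.2]
opening: 0.576
```

```bash
python3 k.py;python3 sc.py k;  python3 - <<'E'
from h import *
c=cap('top','tk.png')
cv2.imwrite('pics/tkz.png',cv2.resize(c['img'][105:240,90:250,::-1],None,fx=4,fy=4,interpolation=2))
E
```

```text
t 24.23 free-nose [-23.778   1.841 150.2  ] stub [-180.759    4.06   149.121] cen [-106.768    3.014  149.63 ] tilt -0.39369681093848335 yaw 7.7902793925491585 roll -0.0015100275012476998
F track x,y,z 0.13888212033217903 -0.023725958141669015 -0.24924815248367227 M [-0.012 -0.007  0.035] open 50.12612125615407
```

View pics/tkz.png

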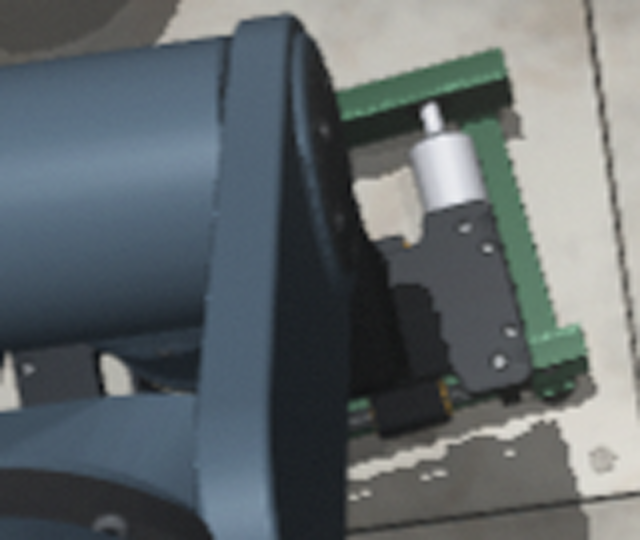

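View pics/z_k.png

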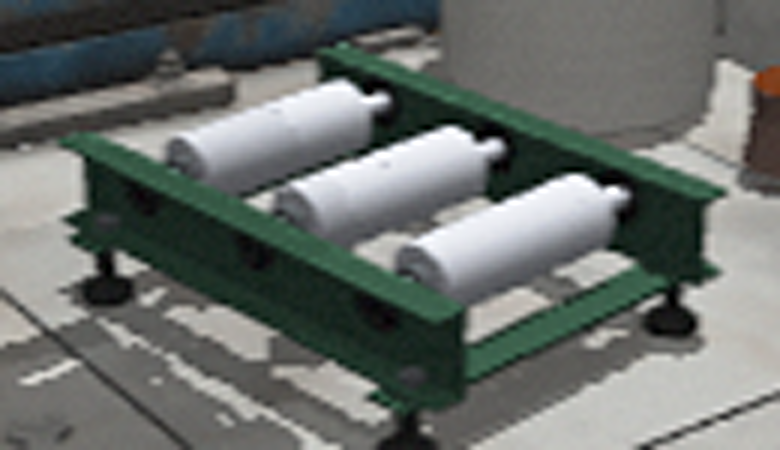

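The scene view shows the middle roller level and parallel with its neighbours, its nose in the far cup at (497,150). The arm is clear, so I'm handing in.

```bash
python3 -c "
from rig import bot
print(bot.hand_in())"
```

```text
the job is handed in; nothing more can be done
None
```

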